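# Load the photometer with its reference and sample cells

### The job

Get the photometer on the repair bench ready and start its check: unscrew the blue cover from the canister and stand it mouth down in the steel tray, then set the reference cell from the canister in the blue-framed reference well and every amber sample cell from the mat in a sample well of its own (any order), each fully down and turned so that its clear faces are square to the light path. When all cells are in, press the green start key right down and let it go; do not push the other things on the bench about.

Things in the scene. Friction and masses are not known exactly. Their poses are not given: they have to be found in the camera images.
- photometer: Photometer opened for service, fixed: dark deck, top 28 mm above the bench, five wells in a row along y, green circuit board on its +x side. Origin on the bench under the middle of the row; x = direction of all light paths. A bar (lamps +x, detectors -x) runs along each side, inner face 34 mm from the well centres, top 72 mm above the bench: fingers have room only along y, across the light path
- well_ref (a point): Centre of the floor of the reference well, framed in blue, at the +y end of the row, next to the key. All wells are round, 47 mm wide, 12 mm deep, floor 16 mm above the bench, 62 mm apart; a round foot fits in any turn, so the turn is yours to set
- well_1 (a point): Centre of the floor of the sample well at the -y end of the row
- well_2 (a point): Centre of the floor of the second sample well
- well_3 (a point): Centre of the floor of the third sample well, in the middle of the row
- well_4 (a point): Centre of the floor of the fourth sample well, beside the reference well
- key (a joint): Travel of the green start key, 28 mm in diameter, on the grey panel at the +y end of the deck: 0 up, 0.006 m fully down (about 5 N, springs back)
- key_top (a point): Centre of the top of the start key; press it straight down
- canister: Base of the screw-top canister, grey, fixed to the bench: a disc 90 mm wide, 8 mm tall, with a threaded neck 50 mm wide up to 34 mm above the bench. Origin on the bench on its axis. The reference cell stands loose on top of the neck, hidden under the cover at first
- cover: Tall blue twelve-sided cover of the canister, 64 mm across flats (one faces its x axis), 121 mm tall, 0.12 kg, mouth down (51 mm between lugs). Origin at the centre of its mouth, 8 mm above the bench when screwed on, z up. Right-hand thread: anticlockwise from above it rises 8 mm a turn after some slack and is free after about 6.4 rad; then lift it 112 mm up to clear the reference cell
- ref_cell: Optical cell, glass 30 x 30 x 60 mm on a round brass foot (44 mm wide, 14 mm tall); 82 mm tall, 0.25 kg. Origin under the foot's centre, z up. Faces across its x are clear (light passes along x, either way); faces across its y are frosted white, 30 mm apart, 14 to 74 mm up: hold it there, about 60 mm up. Reference: colourless, blue stopper, white bar along x. Starts in the canister, 34 mm up
- tray: Shallow steel tray, fixed, 105 mm square, rim 14 mm tall, walls and floor 3 mm thick; origin on the bench under its middle
- cell_a: Optical cell, glass 30 x 30 x 60 mm on a round brass foot (44 mm wide, 14 mm tall); 82 mm tall, 0.25 kg. Origin under the foot's centre, z up. Faces across its x are clear (light passes along x, either way); faces across its y are frosted white, 30 mm apart, 14 to 74 mm up: hold it there, about 60 mm up. Sample: amber, black stopper, white bar along x. Starts on the mat; 2 to 4 are here
- cell_b: Optical cell, glass 30 x 30 x 60 mm on a round brass foot (44 mm wide, 14 mm tall); 82 mm tall, 0.25 kg. Origin under the foot's centre, z up. Faces across its x are clear (light passes along x, either way); faces across its y are frosted white, 30 mm apart, 14 to 74 mm up: hold it there, about 60 mm up. Sample: amber, black stopper, white bar along x. Starts on the mat
- cell_c: Optical cell, glass 30 x 30 x 60 mm on a round brass foot (44 mm wide, 14 mm tall); 82 mm tall, 0.25 kg. Origin under the foot's centre, z up. Faces across its x are clear (light passes along x, either way); faces across its y are frosted white, 30 mm apart, 14 to 74 mm up: hold it there, about 60 mm up. Sample: amber, black stopper, white bar along x. Starts on the mat
- cell_d: Optical cell, glass 30 x 30 x 60 mm on a round brass foot (44 mm wide, 14 mm tall); 82 mm tall, 0.25 kg. Origin under the foot's centre, z up. Faces across its x are clear (light passes along x, either way); faces across its y are frosted white, 30 mm apart, 14 to 74 mm up: hold it there, about 60 mm up. Sample: amber, black stopper, white bar along x. Starts on the mat
- screwdriver: Screwdriver lying on the bench; a bystander, not part of the job. Origin under its middle
- spanner: Spanner lying on the bench; a bystander, not part of the job. Origin under its middle
- solder_spool: Solder spool, 56 mm wide, 45 mm tall; a bystander, not part of the job. Origin under its middle
- flux_jar: Flux jar, 48 mm wide, 62 mm tall; a bystander, not part of the job. Origin under its middle
- shield_lid: Aluminium shield lid, 60 x 100 x 16 mm; a bystander, not part of the job. Origin under its middle
- capacitor: Blue capacitor can, 35 mm wide, 52 mm tall, standing; a bystander, not part of the job. Origin under its middle
- heat_sink: Finned heat sink, 60 x 50 x 30 mm; a bystander, not part of the job. Origin under its middle

How it is judged:
By the outcome, as a careful person would: the job done as asked, in the order asked, and still so for the second after the job is handed in, with the robot touching nothing.
Of cell_a, cell_b, cell_c, cell_d only 2 to 4 are there at a start; the rules pass over those that are not, and their reading is None.
At some moment in a run one of cell_a, cell_b, cell_c, cell_d may be knocked a few centimetres aside while the robot is not near it.
It also fails if it takes over 208 s, if anything falls off the work surface, if the arm or the gripper's body presses on something with over 40 N, if the wrist force passes 120 N, or if a joint passes its speed limit or range.

### The arm

A 6-joint arm with a two-finger parallel gripper is mounted at the origin on the work surface. World frame = base frame: x ahead of the robot, y to its left, z up, the work surface at z = 0. Lengths are in m, angles in rad, forces in N, time in s.
With the tool pointing down it reaches from about 0.425 to 1.125 m from the base axis. Payload 14.9 kg.
Tool frame: the origin (TCP) lies at the very end of the fingers, on their centre line; the grasp point (between the pads) lies 19 mm behind it; z points along the fingers, y is the line along which they close (so a half turn about z gives the same grasp; the last joint's range is limited). The gripper opens to 91 mm and grips with 3 to 60 N. Pads are 32 mm wide; open, the fingers measure 118 mm over their backs; the gripper's body (76 mm by 178 mm) begins 60 mm behind the grasp point.
Start: joints at [1.084, 0.379, 1.734, -0, 1.028, -0.033], TCP at [0.307, 0.629, 0.214] pointing down, gripper open.
Joint ranges: [-2.77, 2.77], [-0.74, 2.19], [0, 2.66], [-1.06, 4.2], [0.31, 2.87], [-3.08, 3.08]. Speed limits (rad/s): [1.89, 1.89, 2.39, 3.14, 3.14, 3.14].

### API

Orientations are given as a unit quaternion [x, y, z, w].
In Python, from workcell import manip gives the robot as it stands.
- The arm moves only by the shell command python3 drive.py 'ROWS' [FORCE]. ROWS is one flat JSON list of numbers that holds 1 to 20 rows one after another, with no inner brackets; each row has 7 numbers: the opening from 0.0 (shut) to 1.0 (fully open), then dx, dy, dz in mm, then a rotation vector rx, ry, rz in units of 0.05 rad; each row shifts and turns the commanded pose from where the row before left it, along the tool's axes as they then stand; what a row does not reach is not made up. A row lasts 1/8 s, in which the tool goes at most 0.0625 m and 0.188 rad, less where a joint would pass 70% of its speed; a pose out of reach is approached as far as the arm can. The fingers move at their own pace and stop on an object; FORCE is the grip in N (left out, the last holds). Time passes only in rows, so rows that do not move let the fingers close. It prints the time, the measured TCP pose, the force, the opening and the grip force at its end. Input that does not fit is refused with a message, and nothing moves.
- manip.observe(): the state, without advancing time (a new reading comes with each control period).
- manip.snapshot(name): name is "side" or "top" or "wrist"; returns a dict with "frame" (384x512x3 uint8, red, green, blue), "fx", "fy", "cx", "cy" (pixels), "rvec" (rotation vector, rad) and "tvec" (3), from world to camera coordinates, as OpenCV has them. Camera axes: x right, y down, z forward; pixel columns grow to the right and rows downward; lengths in m; the calibration is good to about 2 mm. A picture is of the moment at which its call begins. There is no depth.
- manip.hand_in(): hands the job in; it is judged then, once.
The state is a dict: "clock": time; "joint_positions": joint angles; "joint_velocities": joint speeds; "joint_torque": joint torques, N m; "tcp_pos": TCP position; "ee_rot": TCP orientation; "contact_force": force on the tool from outside, world axes, zero at the start; "torque": the same for the moment, N m; "finger_gap": opening from 0.0 (shut) to 1.0 (fully open); "grasp_force": force on a finger pad.
Only numpy, scipy, OpenCV 4.12 (cv2) and the standard library are available. Lean on these libraries where they do the work, as an engineer would, in place of code of your own. Each camera call takes 0.05 s, during which the arm holds its last target. There are 200 camera calls.

## Working session

There is one attempt and no reset: what is moved stays moved. The work goes in short steps, Python scripts to look and compute and a shell command to move; the robot and the scene stay as the last step left them, time stands still between calls to the robot, and variables do not carry over. Pictures are saved under pics/ and viewed, at most 14 in all, crops included, and the job is handed in when it is done.

```bash
ls; mkdir -p pics; python3 - <<'E'
from workcell import manip
import cv2,json
print(manip.observe())
for n in("top","side"):
    s=manip.snapshot(n); cv2.imwrite(f"pics/{n}0.png",cv2.cvtColor(s["frame"],cv2.COLOR_RGB2BGR))
    print(n,s["fx"],s["fy"],s["cx"],s["cy"],s["rvec"],s["tvec"])
E
```

```text
drive.py
pics
workcell.py
{'clock': 0.0, 'joint_positions': array([ 1.08368948e+00,  3.79398291e-01,  1.73478465e+00, -2.17425227e-05,
        1.02847423e+00, -3.32775511e-02]), 'joint_velocities': array([-0.00160891, -0.00038461,  0.00033945,  0.00089074,  0.00100434,
       -0.00026376]), 'joint_torque': array([ 2.71205907e-03, -7.63725829e+01, -4.34381604e+01,  6.52389997e-02,
        4.23660362e-02, -9.98411474e-05]), 'tcp_pos': array([0.30669895, 0.62879754, 0.21329351]), 'ee_rot': array([ 2.24966837e-01,  9.74366276e-01, -5.16741464e-04, -1.27938101e-04]), 'contact_force': array([ 0.04030635, -0.20330031, -0.38657297]), 'torque': array([0.06904163, 0.0663165 , 0.04503873]), 'grasp_force': 0.0, 'finger_gap': 1.0017085108246406}
top 437.84245158722774 437.84245158722774 255.00503214331832 190.08614037938713 [ 2.19037679 -2.13946015  0.12021323] [-0.07937437  0.52626336  1.46870156]
side 428.00885057364593 428.00885057364593 261.21347043913573 191.85968762382768 [ 2.05492043 -0.47205989  0.27303833] [-0.47503104  0.14564109  1.2656298 ]
```

```bash
python3 - <<'E'
import cv2
for n in("top","side"):
    i=cv2.imread(f"pics/{n}0.png"); cv2.imwrite(f"pics/{n}0b.png",cv2.resize(i,(800,600),interpolation=cv2.INTER_CUBIC))
E
```

```text
(no output)
```

View pics/top0b.png

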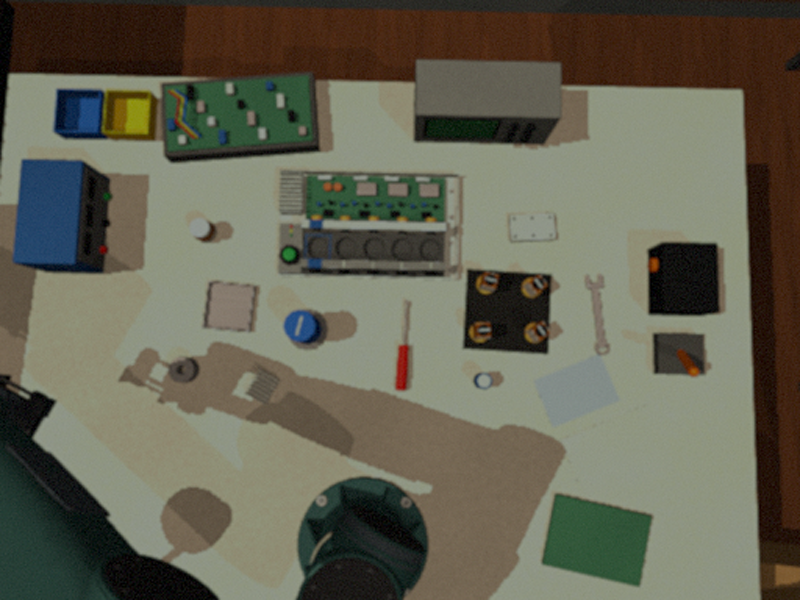

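View pics/side0b.png

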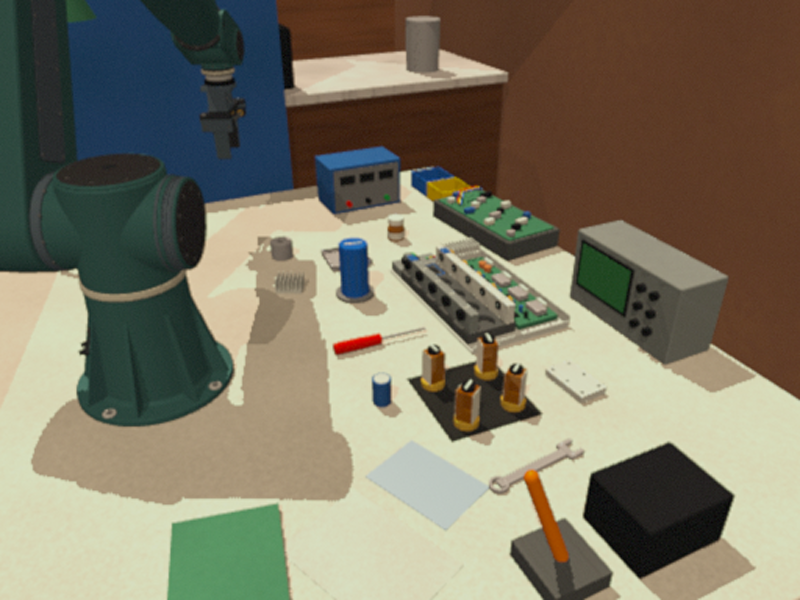

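The top view (800 px scale) shows the cover at (302,326), the tray at (231,306), the key at (289,255) and five wells at about x=318..433, y=247. Four amber cells stand on the mat at (487,283), (535,287), (481,331) and (537,331). Next I'll work out rough positions.

```bash
cat > h.py <<'E'
import numpy as np, cv2
from workcell import manip
from scipy.spatial.transform import Rotation as R
def snap(n,save=None,scale=None):
    s=manip.snapshot(n)
    if save:
        i=cv2.cvtColor(s["frame"],cv2.COLOR_RGB2BGR)
        cv2.imwrite(f"pics/{save}.png",cv2.resize(i,None,fx=1.5,fy=1.5,interpolation=cv2.INTER_CUBIC))
    return s
def cast(s,uv,z):
    """pixels (native) -> world points on plane z"""
    uv=np.atleast_2d(uv).astype(float); M=R.from_rotvec(s["rvec"]).as_matrix(); t=np.array(s["tvec"])
    d=np.c_[(uv[:,0]-s["cx"])/s["fx"],(uv[:,1]-s["cy"])/s["fy"],np.ones(len(uv))]@M
    c=-M.T@t
    return c+d*((z-c[2])/d[:,2])[:,None]
def proj(s,P):
    K=np.array([[s["fx"],0,s["cx"]],[0,s["fy"],s["cy"]],[0,0,1]])
    return cv2.projectPoints(np.atleast_2d(P).astype(float),np.array(s["rvec"]),np.array(s["tvec"]),K,None)[0][:,0]
def go(target,yaw=None):
    """tool-axes offset to world target TCP; yaw = world angle of tool y (mod pi), print offsets.
    order: straighten/turn first, then shift in turned axes"""
    o=manip.observe(); r=R.from_quat(o["ee_rot"]); p=o["tcp_pos"]
    m=r.as_matrix(); cur=np.arctan2(m[1,1],m[0,1])
    print("tcp",p.round(4),"yawY",round(cur,4),"tz",m[:,2].round(3),"j6",o["joint_positions"][5].round(3),"gap",round(o["finger_gap"],3))
    y=cur if yaw is None else cur+((yaw-cur+np.pi/2)%np.pi-np.pi/2)
    Y=np.array([np.cos(y),np.sin(y),0]); Z=np.array([0,0,-1.]); G=np.c_[np.cross(Y,Z),Y,Z]
    print("rotvec(tool)",(r.inv()*R.from_matrix(G)).as_rotvec().round(4),"shift after turn",(G.T@(np.array(target)-p)).round(4),"shift before turn",(m.T@(np.array(target)-p)).round(4))
E
python3 - <<'E'
from h import *
s=snap("top")
f=.64
for n,uv,z in [("cover",(302,326),.129),("tray",(231,306),.01),("key",(289,255),.04),("ref",(318,247),.028),("w1",(433,247),.028),
 ("c1",(487,283),.06),("c2",(535,287),.06),("c3",(481,331),.06),("c4",(537,331),.06),("cap",(484,381),.05),("spool",(183,369),.045),("jar",(201,230),.06),("lid",(532,226),.016),("hs",(265,385),.03),("sd",(403,345),.01)]:
    print(n,cast(s,np.array(uv)*f,z)[0].round(3))
m=R.from_rotvec(s["rvec"]).as_matrix(); print("cam",-m.T@np.array(s["tvec"]))
w=snap("wrist","w0"); m=R.from_rotvec(w["rvec"]).as_matrix(); c=-m.T@np.array(w["tvec"]); o=manip.observe(); r=R.from_quat(o["ee_rot"])
print("wristcam in tool",r.inv().apply(c-o["tcp_pos"]),"axes",(r.as_matrix().T@m.T).round(3),w["fx"])
E
```

```text
cover [0.453 0.128 0.129]
tray [0.501 0.303 0.01 ]
key [0.614 0.175 0.04 ]
ref [0.635 0.113 0.028]
w1 [ 0.641 -0.141  0.028]
c1 [ 0.559 -0.257  0.06 ]
c2 [ 0.553 -0.36   0.06 ]
c3 [ 0.456 -0.245  0.06 ]
c4 [ 0.459 -0.364  0.06 ]
cap [ 0.35  -0.253  0.05 ]
spool [0.36  0.39  0.045]
jar [0.66  0.364 0.06 ]
lid [ 0.696 -0.362  0.016]
hs [0.33  0.216 0.03 ]
sd [ 0.424 -0.079  0.01 ]
cam [ 0.36327795 -0.06779493  1.51781773]
wristcam in tool [ 0.08371329  0.0004494  -0.17097832] axes [[-0.001 -0.955 -0.297]
 [ 1.    -0.001 -0.001]
 [ 0.    -0.297  0.955]] 330.03843414562965
```

View pics/w0.png

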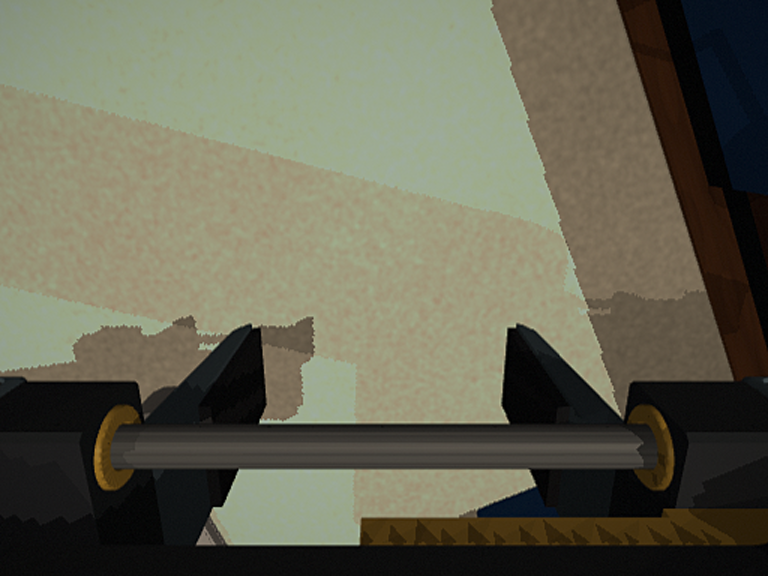

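```bash
python3 -c "
from h import *
go([.48,.13,.36],np.pi/2)"
```

```text
tcp [0.3068 0.629  0.2136] yawY 1.117 tz [-0.    -0.001 -1.   ] j6 -0.033 gap 1.001
rotvec(tool) [-6.000e-04 -2.000e-04 -4.538e-01] shift after turn [-0.1732 -0.499  -0.1464] shift before turn [-0.3744 -0.3726 -0.1462]
```
Shift before turn: split: rows: [1, -.03125,-.031,-.0122] *12 =, then turn rows -0.1513*3. Or turn first 3 rows, then 9-10 rows of (-.0173,-.0499,-.0146). Row norm .0548 OK. "less where a joint would pass 70% of its speed; what a row doesn't reach is not made up". fine.

Careful with the scale: shifts go in mm and turns go in units of 0.05 rad. That gives: -0.0499 m is -49.9, -0.0173 m is -17.3, -0.1513 rad is -3.026.

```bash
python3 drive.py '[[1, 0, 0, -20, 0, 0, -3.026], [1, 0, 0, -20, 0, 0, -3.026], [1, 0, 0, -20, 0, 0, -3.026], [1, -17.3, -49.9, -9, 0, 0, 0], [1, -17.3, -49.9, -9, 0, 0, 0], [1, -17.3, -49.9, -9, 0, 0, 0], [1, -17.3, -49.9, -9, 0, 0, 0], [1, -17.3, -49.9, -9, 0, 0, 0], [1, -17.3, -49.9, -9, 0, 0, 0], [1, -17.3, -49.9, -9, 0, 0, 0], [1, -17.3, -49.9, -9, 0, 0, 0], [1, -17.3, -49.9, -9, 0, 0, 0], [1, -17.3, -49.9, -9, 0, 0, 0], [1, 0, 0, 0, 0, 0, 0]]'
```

```text
refused: ROWS must be one flat list, 7 numbers to a row, no inner brackets. Nothing was moved.
```

Nothing moved. I misread the format; it is one flat list, 7 numbers to a row, no inner brackets. Resending.

```bash
python3 drive.py '[1, 0, 0, -20, 0, 0, -3.026, 1, 0, 0, -20, 0, 0, -3.026, 1, 0, 0, -20, 0, 0, -3.026, 1, -17.3, -49.9, -9, 0, 0, 0, 1, -17.3, -49.9, -9, 0, 0, 0, 1, -17.3, -49.9, -9, 0, 0, 0, 1, -17.3, -49.9, -9, 0, 0, 0, 1, -17.3, -49.9, -9, 0, 0, 0, 1, -17.3, -49.9, -9, 0, 0, 0, 1, -17.3, -49.9, -9, 0, 0, 0, 1, -17.3, -49.9, -9, 0, 0, 0, 1, -17.3, -49.9, -9, 0, 0, 0, 1, -17.3, -49.9, -9, 0, 0, 0, 1, 0, 0, 0, 0, 0, 0]'; python3 -c "
from h import *
go([.48,.13,.36],np.pi/2)
s=snap('wrist','w1')"
```

```text
clock: 1.95
tcp_pos: [0.4808, 0.1277, 0.3646]
ee_rot: [0.002, 1.0, -0.0, 0.001]
contact_force: [0.2, -0.4, 1.0]
finger_gap: 1.004
grasp_force: 0.0
tcp [0.4808 0.1277 0.3646] yawY 1.5671 tz [ 0.001 -0.    -1.   ] j6 -1.354 gap 1.004
rotvec(tool) [-0.0001  0.0012 -0.0037] shift after turn [0.0008 0.0023 0.0046] shift before turn [0.0009 0.0023 0.0046]
```

View pics/w1.png

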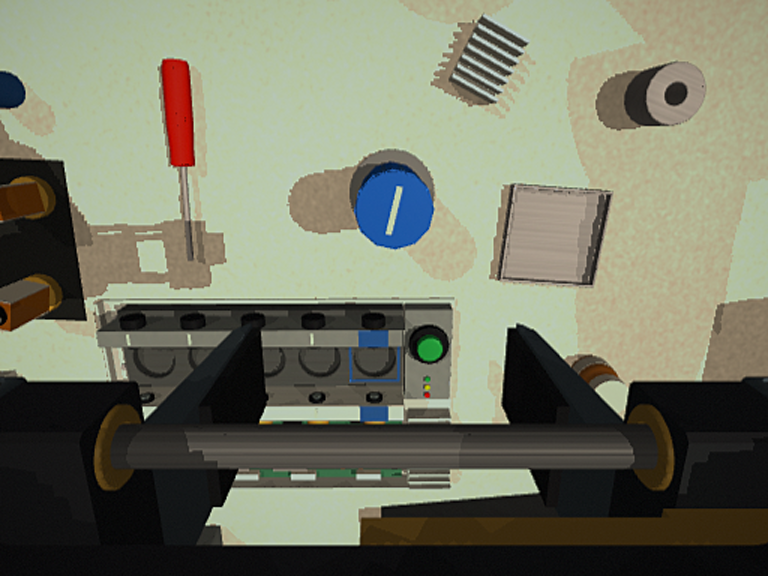

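The wrist view (768 px scale) shows the cover top at (395,206) with its bar from (388,234) to (401,187), and the tray corners at about (512,184), (611,191), (595,287) and (495,279). The key is at (429,348), the ref well in its blue frame at (374,361), and the detector spots at y≈321 from x=133 to 373.

```bash
python3 - <<'E'
from h import *
s=snap("wrist"); I=s["frame"]; hsv=cv2.cvtColor(I,cv2.COLOR_RGB2HSV); np.savez("w1.npz",**{k:np.array(v) for k,v in s.items()})
def blobs(m,lo=15,name=""):
    n,l,st,c=cv2.connectedComponentsWithStats(m.astype(np.uint8))
    for i in range(1,n):
        if st[i,4]>=lo: print(name,c[i].round(1),st[i])
blue=cv2.inRange(hsv,(100,140,60),(125,255,255)); blobs(blue>0,40,"blue")
# cover roi, brightness split
print("cover col", [tuple(hsv[r,263]) for r in range(100,172,5)])
green=cv2.inRange(hsv,(45,150,90),(80,255,255)); blobs(green>0,30,"green")
print("green col",[tuple(hsv[r,286]) for r in range(212,248,3)])
roi=np.zeros(I.shape[:2],bool); roi[205:222,60:270]=1
blobs((hsv[...,2]<45)&roi,20,"det")
roi[:]=0; roi[120:162,250:276]=1
m=(hsv[...,1]<80)&(hsv[...,2]>120)&roi; blobs(m,10,"bar")
E
python3 -c "
import cv2
i=cv2.imread('pics/w1.png');c=i[150:440,80:640];cv2.imwrite('pics/w1c.png',cv2.resize(c,(800,414)))"
```

```text
blue [261.1 138.3] [ 235  109   53   58 2094]
blue [247.5 226.1] [238 221  20  12 225]
blue [247.7 246.6] [232 232  34  23  94]
blue [247.9 276. ] [239 271  19  11 174]
cover col [(np.uint8(39), np.uint8(40), np.uint8(147)), (np.uint8(21), np.uint8(37), np.uint8(117)), (np.uint8(108), np.uint8(252), np.uint8(73)), (np.uint8(107), np.uint8(205), np.uint8(157)), (np.uint8(107), np.uint8(205), np.uint8(167)), (np.uint8(91), np.uint8(35), np.uint8(169)), (np.uint8(40), np.uint8(50), np.uint8(209)), (np.uint8(41), np.uint8(48), np.uint8(206)), (np.uint8(50), np.uint8(35), np.uint8(192)), (np.uint8(109), np.uint8(184), np.uint8(165)), (np.uint8(107), np.uint8(220), np.uint8(166)), (np.uint8(107), np.uint8(209), np.uint8(165)), (np.uint8(107), np.uint8(209), np.uint8(165)), (np.uint8(108), np.uint8(234), np.uint8(136)), (np.uint8(44), np.uint8(44), np.uint8(203))]
green [285.3 233.2] [277 226  17  16 201]
green col [(np.uint8(26), np.uint8(31), np.uint8(122)), (np.uint8(26), np.uint8(28), np.uint8(127)), (np.uint8(0), np.uint8(0), np.uint8(0)), (np.uint8(10), np.uint8(33), np.uint8(23)), (np.uint8(66), np.uint8(193), np.uint8(49)), (np.uint8(65), np.uint8(189), np.uint8(154)), (np.uint8(65), np.uint8(198), np.uint8(151)), (np.uint8(66), np.uint8(199), np.uint8(149)), (np.uint8(65), np.uint8(195), np.uint8(150)), (np.uint8(66), np.uint8(196), np.uint8(152)), (np.uint8(150), np.uint8(255), np.uint8(8)), (np.uint8(26), np.uint8(32), np.uint8(127))]
det [164.8 212.4] [  66  205  202   17 1735]
bar [261.2 140.5] [256 125  11  33 134]
```

View pics/w1c.png

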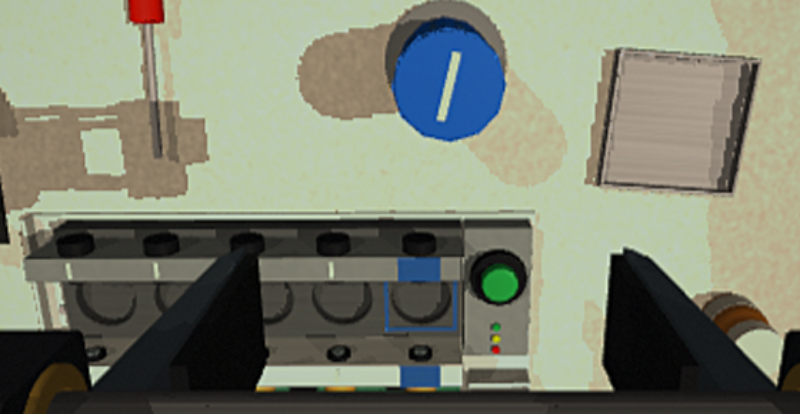

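```bash
python3 - <<'E'
from h import *
d=np.load("w1.npz"); s={k:d[k] for k in d.files}; I=s["frame"]; hsv=cv2.cvtColor(I,cv2.COLOR_RGB2HSV)
blue=cv2.inRange(hsv,(100,140,120),(125,255,255)); roi=np.zeros_like(blue); roi[105:170,230:292]=255
m=blue&roi; pts=np.argwhere(m)[:,::-1].astype(np.float32); hull=cv2.convexHull(pts)
(c,r)=cv2.minEnclosingCircle(hull); M=cv2.moments(hull); cc=(M["m10"]/M["m00"],M["m01"]/M["m00"])
print("cover circ",cast(s,c,.129)[0].round(4),"hullc",cast(s,cc,.129)[0].round(4),"r",r, "diam", np.linalg.norm(cast(s,(c[0]-r,c[1]),.129)-cast(s,(c[0]+r,c[1]),.129)))
roi[:]=0; roi[122:162,250:276]=255
b=(hsv[...,1]<90)&(hsv[...,2]>120)&(roi>0); bp=np.argwhere(b)[:,::-1].astype(float)
W=cast(s,bp,.129)[:,:2]; e=np.linalg.eigh(np.cov(W.T))[1][:,1]; print("bar dir",np.arctan2(e[1],e[0]),"c",W.mean(0).round(4))
blue=cv2.inRange(hsv,(100,140,40),(125,255,255))
for (r0,r1,c0,c1,z) in [(218,234,236,262,.072),(268,284,236,262,.072),(232,256,228,270,.028)]:
    p=np.argwhere(blue[r0:r1,c0:c1]>0)[:,::-1]+[c0,r0]; lo,hi=p.min(0),p.max(0)+0
    print("band px",lo,hi,"lo",cast(s,lo-.5,z)[0].round(4),"hi",cast(s,hi+.5,z)[0].round(4), "corner hl",cast(s,(hi[0]+.5,lo[1]-.5),z)[0].round(4))
g=cv2.inRange(hsv,(45,150,90),(80,255,255)); p=np.argwhere(g[220:250,270:300])[:,::-1].astype(np.float32)+[270,220]; c,r=cv2.minEnclosingCircle(p)
for z in (.03,.04,.05): print("key",z,cast(s,c,z)[0].round(4),"diam",np.linalg.norm(cast(s,(c[0]-r,c[1]),z)-cast(s,(c[0]+r,c[1]),z)).round(4))
# bar strip edges: for columns
G=cv2.cvtColor(I,cv2.COLOR_RGB2GRAY).astype(float)
E=[]
for u in list(range(75,155))+list(range(185,235)):
    col=G[218:242,u]; k=np.argmin(np.diff(col)); E.append((u,218+k+.5,col[k+1]-col[k]))
E=np.array(E); E=E[E[:,2]<-25]; med=np.median(E[:,1]); E=E[abs(E[:,1]-med)<3]
W=cast(s,E[:,:2],.072); q=np.polyfit(W[:,1],W[:,0],1); print("strip n",len(E),"x=",q,"yaw",-np.arctan(q[0]), "x at .1",np.polyval(q,.1),"res",np.std(W[:,0]-np.polyval(q,W[:,1])))
# tray corners
for uv in [(512,184),(611,191),(595,287),(495,279)]: print("tray",cast(s,np.array(uv)/1.5,.014)[0].round(4))
E
```

```text
cover circ [0.4558 0.1359 0.129 ] hullc [0.4559 0.1359 0.129 ] r 26.513378143310547 diam 0.06513782559555016
bar dir 2.9046378263504518 c [0.4568 0.1361]
band px [238 221] [257 232] lo [0.5861 0.1013 0.072 ] hi [0.6059 0.1314 0.072 ] corner hl [0.5862 0.1315 0.072 ]
band px [239 271] [257 281] lo [0.6715 0.1012 0.072 ] hi [0.6916 0.1313 0.072 ] corner hl [0.6716 0.1313 0.072 ]
band px [232 232] [265 254] lo [0.6238 0.0882 0.028 ] hi [0.6668 0.1452 0.028 ] corner hl [0.624 0.145 0.028]Traceback (most recent call last):
  File "<stdin>", line 14, in <module>
cv2.error: OpenCV(4.12.0) /io/opencv/modules/imgproc/src/shapedescr.cpp:201: error: (-215:Assertion failed) count >= 0 && (depth == CV_32F || depth == CV_32S) in function 'minEnclosingCircle'
```

```bash
python3 - <<'E'
from h import *
d=np.load("w1.npz"); s={k:d[k] for k in d.files}; I=s["frame"]; hsv=cv2.cvtColor(I,cv2.COLOR_RGB2HSV)
g=cv2.inRange(hsv,(45,150,90),(80,255,255)); p=(np.argwhere(g[220:250,270:300])[:,::-1]+[270,220]).astype(np.float32); c,r=cv2.minEnclosingCircle(p)
for z in (.03,.04,.05): print("key",z,cast(s,c,z)[0].round(4),"diam",np.linalg.norm(cast(s,(c[0]-r,c[1]),z)-cast(s,(c[0]+r,c[1]),z)).round(4))
G=cv2.cvtColor(I,cv2.COLOR_RGB2GRAY).astype(float)
E=[]
for u in list(range(75,155))+list(range(185,235)):
    col=G[218:242,u]; k=np.argmin(np.diff(col)); E.append((u,218+k+.5,col[k+1]-col[k]))
E=np.array(E); E=E[E[:,2]<-25]; med=np.median(E[:,1]); E=E[abs(E[:,1]-med)<4]
W=cast(s,E[:,:2],.072); q=np.polyfit(W[:,1],W[:,0],1); print("strip n",len(E),"x=",q,"yaw",-np.arctan(q[0]), "x at .116",np.polyval(q,.116),"res",np.std(W[:,0]-np.polyval(q,W[:,1])))
for uv in [(512,184),(611,191),(595,287),(495,279)]: print("tray",cast(s,np.array(uv)/1.5,.014)[0].round(4))
blue=cv2.inRange(hsv,(100,140,120),(125,255,255)); roi=np.zeros_like(blue); roi[105:170,230:292]=255
m=blue&roi; pts=np.argwhere(m)[:,::-1].astype(np.float32); hull=cv2.convexHull(pts)[:,0]
H=cast(s,hull,.129)[:,:2]-[.4558,.1360]; a=np.arctan2(H[:,1],H[:,0]); rr=np.hypot(*H.T)
for k in sorted(zip(a.round(2),(rr*1e3).round(1))): print(k,end=" ")
# support widths per angle -> flats have min width
th=np.arange(0,np.pi,np.pi/12/5)
w=[np.ptp(H@[np.cos(t),np.sin(t)]) for t in th]
f=sum(np.array(w)*np.exp(-12j*th)); print("flat angle mod 30deg:",((np.angle(-f)/-12)%(np.pi/6)).round(3),abs(f)/len(th))
go([.4558,.136,.075],.2867+2*np.pi/6)
E
```

```text
key 0.03 [0.626  0.1776 0.03  ] diam 0.0272
key 0.04 [0.6214 0.1767 0.04  ] diam 0.0267
key 0.05 [0.6169 0.1757 0.05  ] diam 0.0261
strip n 116 x= [0.00157033 0.6035268 ] yaw -0.0015703304010218635 x at .116 0.6037089556976287 res 0.0007047041903494013
tray [0.4468 0.2622 0.014 ]
tray [0.4544 0.3656 0.014 ]
tray [0.5588 0.3619 0.014 ]
tray [0.5492 0.2511 0.014 ]
(np.float64(-3.13), np.float64(31.8)) (np.float64(-2.85), np.float64(30.7)) (np.float64(-2.61), np.float64(31.5)) (np.float64(-2.07), np.float64(32.1)) (np.float64(-1.98), np.float64(32.2)) (np.float64(-1.59), np.float64(32.2)) (np.float64(-1.48), np.float64(32.4)) (np.float64(-1.0), np.float64(32.9)) (np.float64(-0.78), np.float64(32.3)) (np.float64(-0.48), np.float64(33.1)) (np.float64(-0.36), np.float64(32.7)) (np.float64(-0.04), np.float64(33.3)) (np.float64(0.03), np.float64(33.3)) (np.float64(0.19), np.float64(32.5)) (np.float64(0.55), np.float64(33.1)) (np.float64(1.04), np.float64(33.0)) (np.float64(1.15), np.float64(32.3)) (np.float64(1.47), np.float64(31.9)) (np.float64(1.67), np.float64(31.7)) (np.float64(1.82), np.float64(31.2)) (np.float64(2.07), np.float64(31.5)) (np.float64(2.16), np.float64(31.6)) (np.float64(2.59), np.float64(31.7)) (np.float64(2.68), np.float64(31.5)) flat angle mod 30deg: 0.286 0.0003302376256175686
tcp [0.4799 0.1299 0.3638] yawY 1.5696 tz [-0.  0. -1.] j6 -1.352 gap 1.0
rotvec(tool) [ 1.000e-04 -2.000e-04  2.357e-01] shift after turn [0.0248 0.0003 0.2888] shift before turn [0.024  0.006  0.2888]
```

Scaled: 0.006 m is 6, 0.1858 rad is 3.716.

```bash
python3 drive.py '[1, 0, 0, 6, 0, 0, 3.716, 1, 0, 0, 6, 0, 0, 3.716, 1, 0, 0, 6, 0, 0, 3.716, 1, 0, 0, 6, 0, 0, 3.716, 1, 0, 0, 6, 0, 0, 3.716, 1, 0, 0, 6, 0, 0, 3.716, 1, 0, 0, 6, 0, 0, 3.716, 1, 0, 0, 6, 0, 0, 3.716, 1, 0, 0, 6, 0, 0, 3.716, 1, 0, 0, 6, 0, 0, 3.716, 1, 0, 0, 6, 0, 0, 3.716, 1, 0, 0, 6, 0, 0, 3.716, 1, 0, 0, 6, 0, 0, 3.716, 1, 0, 0, 6, 0, 0, 3.716, 1, 0, 0, 6, 0, 0, 3.716, 1, 0, 0, 6, 0, 0, 3.716, 1, 0, 0, 6, 0, 0, 3.716, 1, 0, 0, 6, 0, 0, 3.716, 1, 0, 0, 6, 0, 0, 3.716, 1, 0, 0, 6, 0, 0, 3.716]'; python3 drive.py '[1, 0, 0, 0, 0, 0, 3.716, 1, 0, 0, 0, 0, 0, 0, 1, 0, 0, 0, 0, 0, 0]'; python3 -c "
from h import *
go([.456,.1358,.075],.2867-5*np.pi/6)"
```

```text
clock: 4.55
tcp_pos: [0.4793, 0.1314, 0.2434]
ee_rot: [0.958, -0.285, -0.0, 0.0]
contact_force: [0.2, 0.6, -0.7]
finger_gap: 1.004
grasp_force: 0.0
clock: 4.92
tcp_pos: [0.4797, 0.1308, 0.2438]
ee_rot: [0.93, -0.369, -0.0, 0.0]
contact_force: [0.0, 0.3, 0.4]
finger_gap: 1.003
grasp_force: 0.0
tcp [0.4797 0.1308 0.2438] yawY -2.3256 tz [-0. -0. -1.] j6 2.545 gap 1.003
rotvec(tool) [0.0001 0.0001 0.0057] shift after turn [-0.0206  0.0127  0.1688] shift before turn [-0.0207  0.0126  0.1689]
```

Scaled: 0.05 m is 50, -0.0206 m is -20.6, 0.0057 rad is 0.114.

```bash
python3 drive.py '[1, -20.6, 12.7, 0, 0, 0, 0.114, 1, 0, 0, 50, 0, 0, 0, 1, 0, 0, 50, 0, 0, 0, 1, 0, 0, 50, 0, 0, 0, 1, 0, 0, 18.8, 0, 0, 0, 1, 0, 0, 0, 0, 0, 0]'; python3 -c "
from h import *
go([.456,.1358,.075],.2867-5*np.pi/6)"; python3 drive.py '[0, 0, 0, 0, 0, 0, 0, 0, 0, 0, 0, 0, 0, 0, 0, 0, 0, 0, 0, 0, 0, 0, 0, 0, 0, 0, 0, 0, 0, 0, 0, 0, 0, 0, 0, 0, 0, 0, 0, 0, 0, 0]' 30
```

```text
clock: 5.68
tcp_pos: [0.4553, 0.1352, 0.074]
ee_rot: [0.928, -0.372, -0.001, 0.001]
contact_force: [0.5, -0.4, 1.0]
finger_gap: 1.0
grasp_force: 0.0
tcp [0.4553 0.1352 0.074 ] yawY -2.3338 tz [-0.003 -0.001 -1.   ] j6 2.573 gap 1.0
rotvec(tool) [ 0.0023  0.0015 -0.0025] shift after turn [ 0.0001 -0.0009 -0.001 ] shift before turn [ 0.0001 -0.0009 -0.001 ]
clock: 6.42
tcp_pos: [0.4568, 0.1353, 0.0759]
ee_rot: [0.928, -0.374, 0.0, -0.0]
contact_force: [-1.6, 0.1, 8.6]
finger_gap: 0.7
grasp_force: 30.0
```

Scaled: -0.0002 m is -0.2, -0.185 rad is -3.7.

```bash
python3 drive.py '[0, 0, 0, 0, 0, 0, -2, 0, 0, 0, 0, 0, 0, -3.7, 0, 0, 0, 0, 0, 0, -3.7, 0, 0, 0, -0.2, 0, 0, -3.7, 0, 0, 0, -0.2, 0, 0, -3.7, 0, 0, 0, -0.2, 0, 0, -3.7]'; python3 drive.py '[0, 0, 0, -0.2, 0, 0, -3.7, 0, 0, 0, -0.2, 0, 0, -3.7, 0, 0, 0, -0.2, 0, 0, -3.7, 0, 0, 0, -0.2, 0, 0, -3.7, 0, 0, 0, -0.2, 0, 0, -3.7, 0, 0, 0, -0.2, 0, 0, -3.7, 0, 0, 0, -0.2, 0, 0, -3.7, 0, 0, 0, -0.2, 0, 0, -3.7, 0, 0, 0, -0.2, 0, 0, -3.7, 0, 0, 0, -0.2, 0, 0, -3.7, 0, 0, 0, 0, 0, 0, 0]';python3 -c "
from h import *
print(manip.observe()['torque'])
go([.456,.1358,.075])"
```

```text
clock: 7.18
tcp_pos: [0.4569, 0.1355, 0.0762]
ee_rot: [0.991, 0.132, 0.001, -0.0]
contact_force: [1.6, 3.4, -0.9]
finger_gap: 0.699
grasp_force: 30.0
clock: 8.55
tcp_pos: [0.4564, 0.1357, 0.0781]
ee_rot: [0.492, 0.87, 0.001, -0.0]
contact_force: [-1.9, 6.3, 2.4]
finger_gap: 0.703
grasp_force: 30.0
[1.49879708 0.57173954 0.0822949 ]
tcp [0.4564 0.1357 0.0781] yawY 0.541 tz [ 0.     0.001 -1.   ] j6 -0.303 gap 0.703
rotvec(tool) [ 0.0008 -0.0006  0.    ] shift after turn [ 0.0003 -0.0003  0.0031] shift before turn [ 0.0003 -0.0003  0.0031]
```

Scaled: -0.0002 m is -0.2, -0.186 rad is -3.72.

```bash
python3 drive.py '[0, 0, 0, -0.2, 0, 0, -3.72, 0, 0, 0, -0.2, 0, 0, -3.72, 0, 0, 0, -0.2, 0, 0, -3.72, 0, 0, 0, -0.2, 0, 0, -3.72, 0, 0, 0, -0.2, 0, 0, -3.72, 0, 0, 0, -0.2, 0, 0, -3.72, 0, 0, 0, -0.2, 0, 0, -3.72, 0, 0, 0, -0.2, 0, 0, -3.72, 0, 0, 0, -0.2, 0, 0, -3.72, 0, 0, 0, -0.2, 0, 0, -3.72, 0, 0, 0, -0.2, 0, 0, -3.72, 0, 0, 0, -0.2, 0, 0, -3.72, 0, 0, 0, -0.2, 0, 0, -3.72, 0, 0, 0, -0.2, 0, 0, -3.72, 0, 0, 0, 0, 0, 0, 0]';python3 -c "
from h import *
go([.456,.1358,.075])"; python3 drive.py '[1, 0, 0, 0, 0, 0, 0, 1, 0, 0, 0, 0, 0, 0, 1, 0, 0, 0, 0, 0, 0, 1, 0, 0, 0, 0, 0, 0]'; python3 drive.py '[1, 0, 0, 0, 0, 0, 3.49, 1, 0, 0, 0, 0, 0, 3.49, 1, 0, 0, 0, 0, 0, 3.49, 1, 0, 0, 0, 0, 0, 3.49, 1, 0, 0, 0, 0, 0, 3.49, 1, 0, 0, 0, 0, 0, 3.49, 1, 0, 0, 0, 0, 0, 3.49, 1, 0, 0, 0, 0, 0, 3.49, 1, 0, 0, 0, 0, 0, 3.49, 1, 0, 0, 0, 0, 0, 0, 0, 0, 0, 0, 0, 0, 0, 0, 0, 0, 0, 0, 0, 0, 0, 0, 0, 0, 0, 0, 0, 0, 0, 0, 0, 0, 0, 0, 0, 0, 0, 0, 0, 0, 0]';python3 -c "
from h import *
go([.456,.1358,.075])"
```

```text
clock: 10.42
tcp_pos: [0.4569, 0.1353, 0.0813]
ee_rot: [0.709, -0.706, 0.0, -0.001]
contact_force: [-0.5, -1.4, 8.0]
finger_gap: 0.701
grasp_force: 30.0
tcp [0.4569 0.1353 0.0813] yawY -3.1375 tz [ 0.001  0.    -1.   ] j6 -2.907 gap 0.701
rotvec(tool) [-0.0014  0.0002  0.    ] shift after turn [-0.0005  0.0009  0.0063] shift before turn [-0.0005  0.0009  0.0063]
clock: 10.92
tcp_pos: [0.4562, 0.1352, 0.0805]
ee_rot: [0.707, -0.707, -0.0, 0.0]
contact_force: [0.2, 0.1, 0.4]
finger_gap: 0.999
grasp_force: 0.0
clock: 12.8
tcp_pos: [0.4562, 0.1352, 0.0805]
ee_rot: [-0.001, 1.0, 0.0, -0.0]
contact_force: [-0.3, 1.6, 0.3]
finger_gap: 0.701
grasp_force: 30.0
tcp [0.4562 0.1352 0.0805] yawY 1.5721 tz [-0.  0. -1.] j6 -1.333 gap 0.701
rotvec(tool) [ 0.0001 -0.0001  0.    ] shift after turn [0.0002 0.0006 0.0055] shift before turn [0.0002 0.0006 0.0055]
```

Scaled: -0.0002 m is -0.2, -0.186 rad is -3.72.

```bash
python3 drive.py '[0, 0, 0, -0.2, 0, 0, -3.72, 0, 0, 0, -0.2, 0, 0, -3.72, 0, 0, 0, -0.2, 0, 0, -3.72, 0, 0, 0, -0.2, 0, 0, -3.72, 0, 0, 0, -0.2, 0, 0, -3.72, 0, 0, 0, -0.2, 0, 0, -3.72, 0, 0, 0, -0.2, 0, 0, -3.72, 0, 0, 0, -0.2, 0, 0, -3.72, 0, 0, 0, 0, 0, 0, 0]'; python3 drive.py '[0, 0, 0, -10, 0, 0, 0, 0, 0, 0, -10, 0, 0, 0, 0, 0, 0, 0, 0, 0, 0]'; python3 -c "
from h import *
go([.456,.1358,.075])"
```

```text
clock: 13.92
tcp_pos: [0.4565, 0.1352, 0.0823]
ee_rot: [-0.677, 0.736, -0.0, 0.0]
contact_force: [0.3, 0.4, 3.0]
finger_gap: 0.703
grasp_force: 30.0
clock: 14.3
tcp_pos: [0.4567, 0.1353, 0.1031]
ee_rot: [-0.677, 0.736, -0.0, 0.001]
contact_force: [-0.4, -0.5, -1.4]
finger_gap: 0.705
grasp_force: 30.0
tcp [0.4567 0.1353 0.1031] yawY 3.0587 tz [ 0.001  0.    -1.   ] j6 -2.82 gap 0.705
rotvec(tool) [-0.0014  0.0005  0.    ] shift after turn [-0.0004  0.0007  0.0281] shift before turn [-0.0004  0.0008  0.0281]
```

Scaled: -0.05 m is -50, -0.04 m is -40.

```bash
python3 drive.py '[0, 0, 0, -40, 0, 0, 0, 0, 0, 0, -50, 0, 0, 0, 0, 0, 0, -30, 0, 0, 0, 0, 0, 0, 0, 0, 0, 0]'; python3 drive.py '[0, -30, -5, 0, 0, 0, 0, 0, -50, -9, 0, 0, 0, 0, 0, -50, -9, 0, 0, 0, 0, 0, -48, -8, 0, 0, 0, 0, 0, 0, 0, 0, 0, 0, 0, 0, 0, 0, 0, 0, 0, 0]'; python3 -c "
from h import *
go([.5025,.310,.072],3.0587)
snap('top','t2'); snap('side','s2');s=snap('wrist','w2')
import cv2
a=cv2.imread('pics/w2.png')[:, :]; b=cv2.imread('pics/t2.png')[200:420,180:480]
cv2.imwrite('pics/m2.png',cv2.resize(np.hstack([cv2.resize(a,(512,384)),cv2.resize(b,(288,384))]),(800,384)))"
```

```text
clock: 14.8
tcp_pos: [0.4573, 0.1354, 0.2241]
ee_rot: [-0.677, 0.736, -0.001, 0.002]
contact_force: [-0.5, 0.2, -2.3]
finger_gap: 0.705
grasp_force: 29.9
clock: 15.55
tcp_pos: [0.5008, 0.3094, 0.2205]
ee_rot: [-0.678, 0.735, 0.0, -0.001]
contact_force: [0.2, -0.0, -2.1]
finger_gap: 0.697
grasp_force: 30.0
tcp [0.5008 0.3094 0.2205] yawY 3.06 tz [-0.002 -0.001 -1.   ] j6 -2.546 gap 0.697
rotvec(tool) [ 0.002  -0.0015  0.0013] shift after turn [-0.0007 -0.0017  0.1485] shift before turn [-0.0009 -0.002   0.1485]
```

View pics/m2.png

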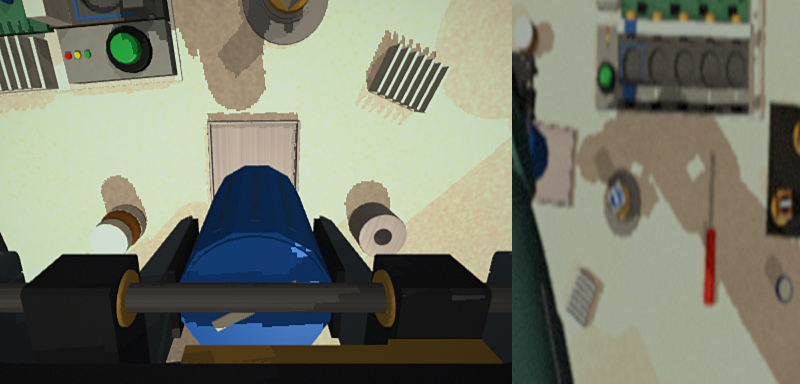

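The cover hangs over the tray, and the ref cell is uncovered on the canister. I'll lower it now.

Scaled: 0.05 m is 50, 0.04 m is 40.

```bash
python3 drive.py '[0, -0.7, -1.7, 40, 0, 0, 0, 0, 0, 0, 50, 0, 0, 0, 0, 0, 0, 40, 0, 0, 0, 0, 0, 0, 10, 0, 0, 0, 0, 0, 0, 0, 0, 0, 0]'; python3 drive.py '[0, 0, 0, 3, 0, 0, 0, 0, 0, 0, 2, 0, 0, 0, 0, 0, 0, 0, 0, 0, 0]';  python3 drive.py '[0, 0, 0, 2, 0, 0, 0, 0, 0, 0, 0, 0, 0, 0]'
```

```text
clock: 16.32
tcp_pos: [0.5037, 0.3103, 0.0826]
ee_rot: [-0.677, 0.736, 0.0, -0.0]
contact_force: [0.4, -1.0, -2.1]
finger_gap: 0.703
grasp_force: 30.0
clock: 16.7
tcp_pos: [0.5036, 0.3107, 0.0777]
ee_rot: [-0.678, 0.735, -0.0, 0.0]
contact_force: [-0.7, 0.7, -2.2]
finger_gap: 0.705
grasp_force: 30.0
clock: 16.95
tcp_pos: [0.5034, 0.3106, 0.0751]
ee_rot: [-0.678, 0.735, 0.0, -0.0]
contact_force: [1.1, 0.7, -1.8]
finger_gap: 0.699
grasp_force: 30.0
```

Scaled: 0.002 m is 2.

```bash
python3 drive.py '[0, 0, 0, 2, 0, 0, 0, 0, 0, 0, 0, 0, 0, 0]'; python3 drive.py '[0, 0, 0, 2, 0, 0, 0, 0, 0, 0, 0, 0, 0, 0]';  python3 drive.py '[0, 0, 0, 1, 0, 0, 0, 0, 0, 0, 0, 0, 0, 0]'
```

```text
clock: 17.2
tcp_pos: [0.5033, 0.3105, 0.0729]
ee_rot: [-0.678, 0.735, 0.0, -0.0]
contact_force: [0.5, -0.2, -1.2]
finger_gap: 0.7
grasp_force: 30.0
clock: 17.45
tcp_pos: [0.5033, 0.3105, 0.0709]
ee_rot: [-0.678, 0.735, 0.0, -0.0]
contact_force: [0.1, -0.6, -1.4]
finger_gap: 0.7
grasp_force: 30.0
clock: 17.7
tcp_pos: [0.5035, 0.3106, 0.0701]
ee_rot: [-0.678, 0.735, -0.0, 0.0]
contact_force: [-0.3, 0.3, -0.5]
finger_gap: 0.703
grasp_force: 30.0
```

Scaled: 0.001 m is 1.

```bash
python3 drive.py '[0, 0, 0, 1, 0, 0, 0, 0, 0, 0, 0, 0, 0, 0]'; python3 drive.py '[0, 0, 0, 1, 0, 0, 0, 0, 0, 0, 0, 0, 0, 0]'
```

```text
clock: 17.95
tcp_pos: [0.5033, 0.3107, 0.0699]
ee_rot: [-0.678, 0.735, 0.0, -0.0]
contact_force: [-5.4, -1.6, 13.5]
finger_gap: 0.7
grasp_force: 30.0
clock: 18.2
tcp_pos: [0.5032, 0.3107, 0.0697]
ee_rot: [-0.678, 0.735, 0.0, -0.001]
contact_force: [-13.4, -4.1, 30.3]
finger_gap: 0.698
grasp_force: 30.0
```

Scaled: -0.05 m is -50, -0.043 m is -43, 0.186 rad is 3.72.

```bash
python3 drive.py '[1, 0, 0, -1, 0, 0, 0, 1, 0, 0, 0, 0, 0, 0, 1, 0, 0, 0, 0, 0, 0, 1, 0, 0, 0, 0, 0, 0, 1, 0, 0, -50, 0, 0, 0, 1, 0, 0, -50, 0, 0, 0, 1, 0, 0, -50, 0, 0, 0, 1, 0, 0, -40, 0, 0, 3.72, 1, 0, 0, 0, 0, 0, 3.72, 1, 0, 0, 0, 0, 0, 3.72, 1, 0, 0, 0, 0, 0, 3.72, 1, 0, 0, 0, 0, 0, 3.72, 1, 0, 0, 0, 0, 0, 3.72, 1, 0, 0, 0, 0, 0, 3.72, 1, 0, 0, 0, 0, 0, 3.72, 1, 15, -43, 0, 0, 0, 0, 1, 15, -43, 0, 0, 0, 0, 1, 15, -43, 0, 0, 0, 0, 1, 15, -43, 0, 0, 0, 0, 1, 0, 0, 0, 0, 0, 0]'; python3 -c "
from h import *
go([.442,.136,.26],np.pi/2)
s=snap('wrist','w3'); np.savez('w3.npz',**{k:np.array(v) for k,v in s.items()})"
```

```text
clock: 20.7
tcp_pos: [0.4427, 0.1367, 0.2591]
ee_rot: [0.001, 1.0, -0.0, -0.0]
contact_force: [-0.1, 0.3, -0.4]
finger_gap: 1.0
grasp_force: 0.0
tcp [0.4427 0.1367 0.2591] yawY 1.5696 tz [-0. -0. -1.] j6 -1.32 gap 1.0
rotvec(tool) [-0.0002 -0.     -0.0012] shift after turn [ 0.0007 -0.0007 -0.0009] shift before turn [ 0.0007 -0.0007 -0.0009]
```

View pics/w3.png

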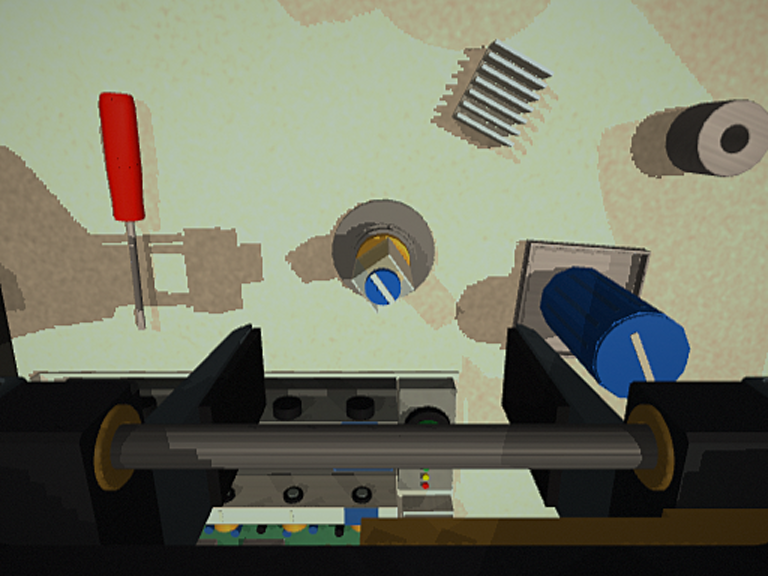

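The cover stands in the tray at (640,350). The ref cell's stopper is at (383,286), its bar turned about 45°.

```bash
cat >> h.py <<'E'
def bar(s,xyz,rad=14,dbg=False,vmin=120):
    """white bar on a stopper near world xyz (z = top height) -> centre, direction"""
    I=s["frame"]; hsv=cv2.cvtColor(I,cv2.COLOR_RGB2HSV)
    q=proj(s,xyz)[0]; yy,xx=np.mgrid[:I.shape[0],:I.shape[1]]
    m=((hsv[...,1]<90)&(hsv[...,2]>vmin)&(np.hypot(xx-q[0],yy-q[1])<rad)).astype(np.uint8)
    n,l,st,c=cv2.connectedComponentsWithStats(m)
    out=[]
    for i in range(1,n):
        if st[i,4]<8: continue
        p=np.argwhere(l==i)[:,::-1].astype(float); W=cast(s,p,xyz[2])[:,:2]
        ev,V=np.linalg.eigh(np.cov(W.T)); e=V[:,1]
        out.append((np.hypot(*(c[i]-q)),st[i,4],c[i].round(1),W.mean(0).round(4),round(float(np.arctan2(e[1],e[0])%np.pi),4),"LxW mm",(np.sqrt(12*ev[::-1])*1e3).round(1)))
    for o in sorted(out,key=lambda o:o[0])[:4]: print(*o[1:])
E
python3 - <<'E'
from h import *
d=np.load("w3.npz"); s={k:d[k] for k in d.files}; I=s["frame"]; hsv=cv2.cvtColor(I,cv2.COLOR_RGB2HSV)
P=cast(s,np.array([383,286])/1.5,.116)[0]; print(P)
bar(s,P)
b=cv2.inRange(hsv,(100,140,60),(125,255,255)); roi=np.zeros_like(b); roi[170:210,235:275]=255
p=np.argwhere(b&roi)[:,::-1].astype(np.float32); c,r=cv2.minEnclosingCircle(p); print("stopper",cast(s,c,.116)[0],"diam",2*r/s["fx"]*.31)
E
```

```text
[0.45561789 0.13636558 0.116     ]
194 [255.8 193.6] [0.4587 0.1369] 0.9876 LxW mm [28.6 20.2]
18 [259.1 178.2] [0.4428 0.1401] 1.2585 LxW mm [11.7  1.7]
stopper [0.45584857 0.13592236 0.116     ] diam 0.022640407233297143
```

```bash
python3 - <<'E'
from h import *
d=np.load("w3.npz"); s={k:d[k] for k in d.files}
for r in (8,9,10): bar(s,[.4558,.1359,.116],r)
b=R.from_rotvec(s["rvec"]).as_matrix()
E
```

```text
69 [254.1 191.3] [0.4563 0.1351] 0.5906 LxW mm [16.2  4.5]
77 [254.2 191.5] [0.4565 0.1352] 0.5946 LxW mm [18.   4.5]
87 [254.  191.4] [0.4564 0.1351] 0.5995 LxW mm [20.3  4.5]
```

```bash
python3 -c "
from h import *
go([.4562,.1355,.075],.595+np.pi/2)"
```

```text
tcp [0.4435 0.1378 0.2593] yawY 1.5701 tz [ 0.001  0.    -1.   ] j6 -1.319 gap 0.999
rotvec(tool) [ 0.      0.0006 -0.5957] shift after turn [-0.0092 -0.009   0.1843] shift before turn [-0.0126 -0.0024  0.1843]
```

Careful with the scale: shifts go in mm and turns go in units of 0.05 rad. That gives: 0.05 m is 50, 0.04 m is 40, -0.149 rad is -2.98.

```bash
python3 drive.py '[1, 0, 0, 0, 0, 0, -2.98, 1, 0, 0, 0, 0, 0, -2.98, 1, 0, 0, 0, 0, 0, -2.98, 1, 0, 0, 0, 0, 0, -2.98, 1, -9.2, -9, 30, 0, 0, 0, 1, 0, 0, 50, 0, 0, 0, 1, 0, 0, 50, 0, 0, 0, 1, 0, 0, 40, 0, 0, 0, 1, 0, 0, 14.3, 0, 0, 0, 1, 0, 0, 0, 0, 0, 0]'; python3 -c "
from h import *
go([.4562,.1355,.075],.595+np.pi/2)"; python3 drive.py '[0, 0, 0, 0, 0, 0, 0, 0, 0, 0, 0, 0, 0, 0, 0, 0, 0, 0, 0, 0, 0, 0, 0, 0, 0, 0, 0, 0, 0, 0, 0, 0, 0, 0, 0, 0, 0, 0, 0, 0, 0, 0, 0, 0, 0, 0, 0, 0, 0, 0, 0, 0, 0, 0, 0, 0]' 25
```

```text
clock: 22.0
tcp_pos: [0.4564, 0.1367, 0.0747]
ee_rot: [-0.294, 0.956, 0.0, -0.001]
contact_force: [0.2, 0.1, 0.3]
finger_gap: 1.003
grasp_force: 0.0
tcp [0.4564 0.1367 0.0747] yawY 2.1684 tz [-0.001 -0.    -1.   ] j6 -1.926 gap 1.003
rotvec(tool) [ 0.0004 -0.001   0.0026] shift after turn [ 0.0008 -0.0009 -0.0003] shift before turn [ 0.0008 -0.0009 -0.0003]
clock: 23.0
tcp_pos: [0.4563, 0.1363, 0.0748]
ee_rot: [-0.294, 0.956, 0.0, -0.0]
contact_force: [-0.4, -0.3, -0.1]
finger_gap: 0.328
grasp_force: 25.0
```

Scaled: -0.04 m is -40, -0.035 m is -35, 0.151 rad is 3.02.

```bash
python3 drive.py '[0, 0, 0, -20, 0, 0, 0, 0, 0, 0, -40, 0, 0, 0, 0, 0, 0, -40, 0, 0, 2.98, 0, 0, 0, 0, 0, 0, 2.98, 0, 0, 0, 0, 0, 0, 2.98, 0, 0, 0, 0, 0, 0, 3.02, 0, -35, 15, 0, 0, 0, 0, 0, -35, 15, 0, 0, 0, 0, 0, -34, 14, 0, 0, 0, 0, 0, 0, 0, 0, 0, 0, 0, 0, 0, 0, 0, 0, 0, 0]'; python3 -c "
from h import *
go([.638,.1165,.12],np.pi/2)
s=snap('wrist','w4'); np.savez('w4.npz',**{k:np.array(v) for k,v in s.items()})"
```

```text
clock: 24.38
tcp_pos: [0.5595, 0.1799, 0.1742]
ee_rot: [0.0, 1.0, -0.0, -0.001]
contact_force: [0.0, -0.5, -1.8]
finger_gap: 0.325
grasp_force: 25.0
tcp [0.5595 0.1799 0.1742] yawY 1.5699 tz [-0.001 -0.    -1.   ] j6 -1.298 gap 0.325
rotvec(tool) [-0.0004 -0.0015 -0.0009] shift after turn [-0.0785 -0.0634  0.0542] shift before turn [-0.0786 -0.0633  0.0541]
```

View pics/w4.png

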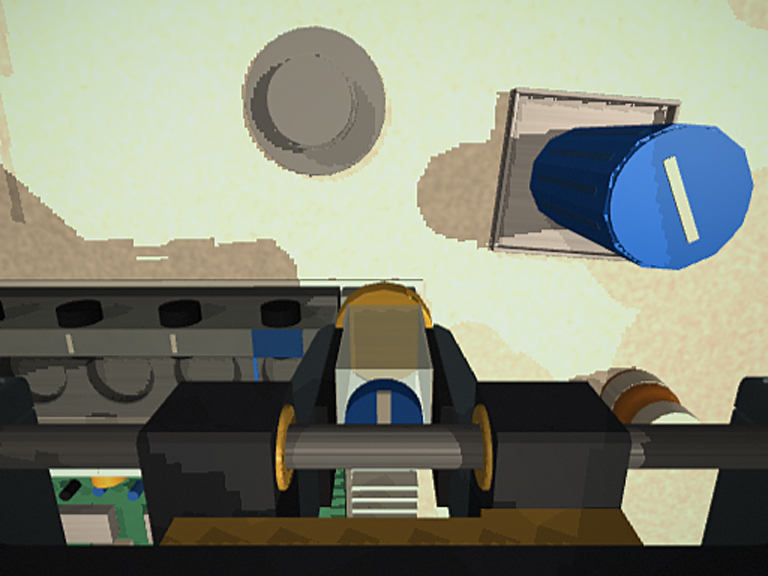

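The blue reference band is at (253–302, 328–357), with white ticks for well_4 at x≈173 and well_3 at x≈68. The cell hangs square in the fingers.

```bash
python3 - <<'E'
from h import *
d=np.load("w4.npz"); s={k:d[k] for k in d.files}; I=s["frame"]; hsv=cv2.cvtColor(I,cv2.COLOR_RGB2HSV)
b=cv2.inRange(hsv,(100,140,60),(125,255,255))
p=np.argwhere(b[215:242,160:210])[:,::-1]+[160,215]; lo,hi=p.min(0),p.max(0); print("band px",lo,hi)
print("band lo/hi",cast(s,[lo-.5,hi+.5,(lo[0]-.5,hi[1]+.5)],.072).round(4))
G=cv2.cvtColor(I,cv2.COLOR_RGB2GRAY).astype(float)
for c0,c1 in ((38,54),(108,124)):
    pr=G[225:234,c0:c1].mean(0)-np.median(G[225:234,c0:c1]); pr[pr<8]=0; u=(pr*np.arange(c0,c1)).sum()/pr.sum(); print("tick",u,cast(s,(u,229),.072)[0].round(4))
E_=[]
for u in range(2,165):
    col=G[228:246,u]; k=np.argmin(np.diff(col)); E_.append((u,228+k+.5))
E_=np.array(E_); med=np.median(E_[:,1]); E_=E_[abs(E_[:,1]-med)<4]
W=cast(s,E_,.072); q=np.polyfit(W[:,1],W[:,0],1); print("yaw",-np.arctan(q[0]),"x edge at ref",np.polyval(q,.1165),len(E_),W[:,1].min(),W[:,1].max())
m=cv2.inRange(hsv,(0,0,120),(180,90,255)); p=np.argwhere(m[258:280,244:268])[:,::-1]+[244,258]
W=cast(s,p.astype(float),.215)[:,:2]; ev,V=np.linalg.eigh(np.cov(W.T)); print("cell bar",W.mean(0),np.arctan2(V[1,1],V[0,1])%np.pi)
E
```

```text
band px [168 220] [201 241]
band lo/hi [[0.5864 0.1014 0.072 ]
 [0.608  0.1306 0.072 ]
 [0.6079 0.0997 0.072 ]]
tick 46.1650758001123 [ 0.5955 -0.0085  0.072 ]
tick 115.37234652897304 [0.5955 0.0538 0.072 ]
yaw -0.0007631443836803179 x edge at ref 0.6030356327562089 162 -0.05009932404713768 0.09689203417310449
cell bar [0.55342267 0.17980545] 0.028516546130702647
```

```bash
python3 drive.py '[0, -40, -32, 0, 0, 0, -0.018, 0, -38.5, -31.9, 0, 0, 0, 0, 0, 0, 0, 40, 0, 0, 0, 0, 0, 0, 40, 0, 0, 0, 0, 0, 0, 10, 0, 0, 0, 0, 0, 0, 0, 0, 0, 0, 0, 0, 0, 0, 0, 0, 0]'; python3 -c "
from h import *
go([.638,.116,.069],np.pi/2)"
```

```text
clock: 25.3
tcp_pos: [0.6397, 0.1165, 0.0866]
ee_rot: [-0.0, 1.0, 0.0, 0.001]
contact_force: [-0.0, 0.4, -1.3]
finger_gap: 0.327
grasp_force: 25.0
tcp [0.6397 0.1165 0.0866] yawY 1.5709 tz [ 0.002  0.    -1.   ] j6 -1.427 gap 0.327
rotvec(tool) [0.0003 0.0022 0.0001] shift after turn [ 0.0017 -0.0005  0.0176] shift before turn [ 0.0017 -0.0005  0.0176]
```

Scaled: 0.01 m is 10, 0.0012 m is 1.2.

```bash
python3 drive.py '[0, 1.2, -0.4, 10, 0, 0, 0, 0, 0, 0, 4, 0, 0, 0, 0, 0, 0, 0, 0, 0, 0, 0, 0, 0, 0, 0, 0, 0]'; python3 drive.py '[0, 0, 0, 2, 0, 0, 0, 0, 0, 0, 1, 0, 0, 0, 0, 0, 0, 0, 0, 0, 0]'; python3 drive.py '[0, 0, 0, 2, 0, 0, 0, 0, 0, 0, 0, 0, 0, 0]';python3 -c "
from h import *
go([.638,.116,.057],np.pi/2)"
```

```text
clock: 25.8
tcp_pos: [0.6377, 0.1159, 0.0709]
ee_rot: [-0.0, 1.0, 0.0, 0.0]
contact_force: [0.1, 0.4, -2.8]
finger_gap: 0.331
grasp_force: 25.0
clock: 26.18
tcp_pos: [0.6375, 0.1158, 0.0677]
ee_rot: [0.0, 1.0, -0.0, -0.0]
contact_force: [0.2, 0.5, -2.4]
finger_gap: 0.327
grasp_force: 25.0
clock: 26.42
tcp_pos: [0.6375, 0.1158, 0.0656]
ee_rot: [0.0, 1.0, -0.0, -0.0]
contact_force: [0.8, -0.2, -1.9]
finger_gap: 0.327
grasp_force: 25.0
tcp [0.6375 0.1158 0.0656] yawY 1.5708 tz [-0. -0. -1.] j6 -1.427 gap 0.327
rotvec(tool) [-0.     -0.0003 -0.    ] shift after turn [-0.0005  0.0002  0.0086] shift before turn [-0.0005  0.0002  0.0086]
```

Scaled: 0.003 m is 3.

```bash
python3 drive.py '[0, 0, 0, 3, 0, 0, 0, 0, 0, 0, 3, 0, 0, 0, 0, 0, 0, 0, 0, 0, 0]'; python3 drive.py '[0, 0, 0, 1, 0, 0, 0, 0, 0, 0, 1, 0, 0, 0, 0, 0, 0, 0, 0, 0, 0]'; python3 drive.py '[0, 0, 0, 1, 0, 0, 0, 0, 0, 0, 0, 0, 0, 0]'
```

```text
clock: 26.8
tcp_pos: [0.6374, 0.1158, 0.0595]
ee_rot: [0.0, 1.0, -0.0, -0.0]
contact_force: [0.0, -0.2, -3.0]
finger_gap: 0.327
grasp_force: 25.0
clock: 27.18
tcp_pos: [0.6376, 0.1158, 0.0578]
ee_rot: [0.0, 1.0, -0.0, -0.0]
contact_force: [-0.2, -0.0, -2.6]
finger_gap: 0.328
grasp_force: 25.0
clock: 27.42
tcp_pos: [0.6377, 0.1158, 0.0569]
ee_rot: [0.0, 1.0, -0.0, 0.0]
contact_force: [1.0, -0.1, -1.3]
finger_gap: 0.328
grasp_force: 25.0
```

Scaled: -0.0467 m is -46.7, 0.0187 m is 18.7.

```bash
python3 drive.py '[0, 0, 0, 0.4, 0, 0, 0, 0.48, 0, 0, 0, 0, 0, 0, 0.48, 0, 0, 0, 0, 0, 0, 0.48, 0, 0, 0, 0, 0, 0, 0.48, 0, 0, -20, 0, 0, 0, 0.48, 0, 0, -50, 0, 0, 0, 0.48, 0, 0, -50, 0, 0, 0, 0.48, 0, 0, -50, 0, 0, 0, 1, 18.7, -46.7, -8, 0, 0, 0, 1, 18.7, -46.7, -8, 0, 0, 0, 1, 18.7, -46.7, -8, 0, 0, 0, 1, 18.7, -46.7, -8, 0, 0, 0, 1, 18.7, -46.7, -8, 0, 0, 0, 1, 18.7, -46.7, -8, 0, 0, 0, 1, 18.7, -46.7, -8, 0, 0, 0, 1, 18.7, -46.7, -8, 0, 0, 0, 1, 18.7, -46.7, -8, 0, 0, 0, 1, 0, 0, 0, 0, 0, 0, 1, 0, 0, 0, 0, 0, 0]'; python3 -c "
from h import *
go([.47,-.306,.3],np.pi/2)
s=snap('wrist','w5'); np.savez('w5.npz',**{k:np.array(v) for k,v in s.items()})"
```

```text
clock: 29.8
tcp_pos: [0.4693, -0.3042, 0.2991]
ee_rot: [0.0, 1.0, -0.0, 0.0]
contact_force: [-1.0, 1.0, 0.9]
finger_gap: 1.0
grasp_force: 0.0
tcp [ 0.4693 -0.3042  0.2991] yawY 1.5703 tz [ 0.001 -0.    -1.   ] j6 -2.187 gap 1.0
rotvec(tool) [-0.0002  0.0006 -0.0005] shift after turn [-0.0007 -0.0018 -0.0009] shift before turn [-0.0007 -0.0018 -0.0009]
```

View pics/w5.png

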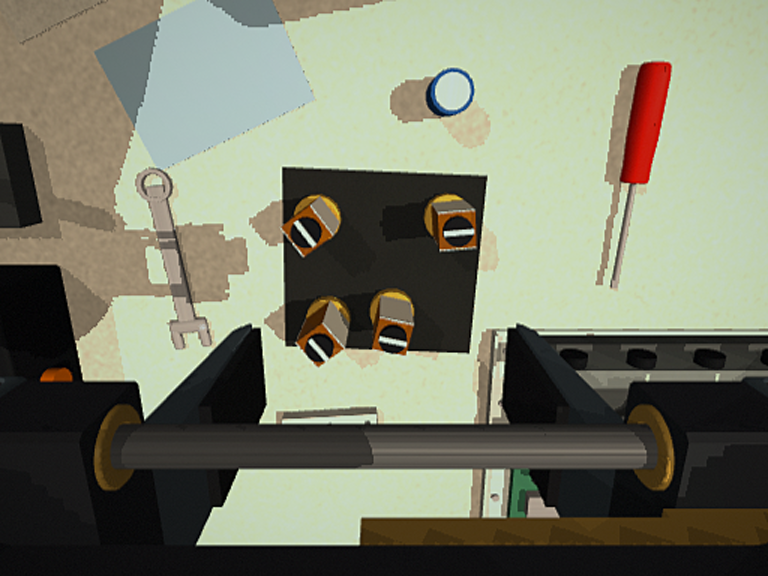

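The four cells' bars are at (307,231), (459,232), (319,345) and (393,341). The last one is a few cm from where it started, so the knock seems to have happened already.

```bash
python3 - <<'E'
from h import *
d=np.load("w5.npz"); s={k:d[k] for k in d.files}
for uv in [(307,231),(459,232),(319,345),(393,341)]:
    P=cast(s,np.array(uv)/1.5,.082)[0]; print("--",P.round(3)); bar(s,P,10)
E
```

```text
-- [ 0.459 -0.365  0.082]
71 [203.  155.5] [ 0.4611 -0.3669] 0.6174 LxW mm [22.9  4.5]
-- [ 0.46  -0.244  0.082]
79 [306.  154.7] [ 0.4603 -0.2442] 1.6634 LxW mm [22.7  5. ]
-- [ 0.558 -0.359  0.082]
62 [211.5 232.5] [ 0.5611 -0.3608] 0.6506 LxW mm [22.9  4.9]
-- [ 0.554 -0.296  0.082]
66 [261.3 227.3] [ 0.5538 -0.2971] 1.3345 LxW mm [23.5  5. ]
20 [260.4 235.8] [ 0.5658 -0.2981] 1.3394 LxW mm [14.6  3.2]
```

```bash
python3 - <<'E'
from h import *
d=np.load("w5.npz"); s={k:d[k] for k in d.files}; hsv=cv2.cvtColor(s["frame"],cv2.COLOR_RGB2HSV)
yy,xx=np.mgrid[:384,:512]
for uv in [(307,231),(459,232),(319,345),(393,341)]:
    q=np.array(uv)/1.5
    k=(hsv[...,2]<70)&(np.hypot(xx-q[0],yy-q[1])<12); n,l,st,c=cv2.connectedComponentsWithStats(k.astype(np.uint8))
    P=cast(s,q,.082)[0]; print("--",P.round(4), [(a[4],cast(s,cc,.082)[0][:2].round(4)) for a,cc in zip(st[1:],c[1:]) if a[4]>15])
    for r in (7,8): bar(s,P,r,vmin=150)
E
```

```text
-- [ 0.4593 -0.3648  0.082 ] [(np.int32(139), array([ 0.4564, -0.3612])), (np.int32(104), array([ 0.4645, -0.3721]))]
46 [202.8 155.2] [ 0.4607 -0.3671] 0.6415 LxW mm [15.9  4.3]
53 [202.8 155.3] [ 0.4609 -0.3671] 0.6255 LxW mm [18.   4.3]
-- [ 0.4602 -0.2442  0.082 ] [(np.int32(144), array([ 0.4535, -0.2467])), (np.int32(98), array([ 0.4667, -0.2442]))]
43 [306.1 154.6] [ 0.4602 -0.2441] 1.6726 LxW mm [15.  4.]
49 [306.1 154.6] [ 0.4602 -0.2441] 1.6616 LxW mm [17.4  4. ]
-- [ 0.5575 -0.3592  0.082 ] [(np.int32(132), array([ 0.5553, -0.3553])), (np.int32(77), array([ 0.5649, -0.3657]))]
44 [210.8 231.5] [ 0.5597 -0.3617] 0.6601 LxW mm [17.3  4.6]
48 [210.9 231.8] [ 0.56   -0.3615] 0.6534 LxW mm [18.8  4.5]
-- [ 0.5539 -0.2962  0.082 ] [(np.int32(131), array([ 0.5457, -0.2959])), (np.int32(71), array([ 0.5599, -0.2984]))]
40 [262.2 227.2] [ 0.5537 -0.296 ] 1.3328 LxW mm [17.5  4.2]
46 [262.1 227.3] [ 0.5538 -0.296 ] 1.3348 LxW mm [20.   4.2]
```

```bash
python3 -c "
from h import *
go([.5538,-.296,.042],1.334-np.pi/2)"
```

```text
tcp [ 0.4694 -0.3037  0.2988] yawY 1.5712 tz [ 0. -0. -1.] j6 -2.187 gap 1.003
rotvec(tool) [-2.0000e-04  2.0000e-04 -1.3336e+00] shift after turn [-0.0273 -0.0802  0.2568] shift before turn [-0.0843  0.0076  0.2569]
```

Scaled: 0.012 m is 12, 0.0401 m is 40.1, 0.1808 rad is 3.616.

```bash
python3 drive.py '[1, 0, 0, 12, 0, 0, 3.616, 1, 0, 0, 12, 0, 0, 3.616, 1, 0, 0, 12, 0, 0, 3.616, 1, 0, 0, 12, 0, 0, 3.616, 1, 0, 0, 12, 0, 0, 3.616, 1, 0, 0, 12, 0, 0, 3.616, 1, 0, 0, 12, 0, 0, 3.616, 1, 0, 0, 12, 0, 0, 3.616, 1, 0, 0, 12, 0, 0, 3.616, 1, 0, 0, 12, 0, 0, 3.616, 1, 13.7, 40.1, 0, 0, 0, 0, 1, 13.6, 40.1, 0, 0, 0, 0, 1, 0, 0, 0, 0, 0, 0, 1, 0, 0, 0, 0, 0, 0]'; python3 -c "
from h import *
go([.5538,-.296,.042],1.334-np.pi/2)
s=snap('wrist'); bar(s,[.5538,-.296,.082],12); s=snap('side','s6')"
```

```text
clock: 31.6
tcp_pos: [0.5534, -0.2956, 0.1781]
ee_rot: [0.785, 0.619, -0.0, -0.0]
contact_force: [-0.3, -0.2, -0.9]
finger_gap: 0.999
grasp_force: 0.0
tcp [ 0.5534 -0.2956  0.1781] yawY -0.2357 tz [-0.001  0.    -1.   ] j6 -0.292 gap 0.999
rotvec(tool) [-0.001  -0.0002  0.0011] shift after turn [-0.0003  0.0005  0.1361] shift before turn [-0.0003  0.0006  0.1361]
117 [254.  194.2] [ 0.5527 -0.2959] 1.3394 LxW mm [21.   4.2]
```

Scaled: 0.04 m is 40, 0.035 m is 35.

```bash
python3 drive.py '[1, 0, 0.2, 40, 0, 0, 0, 1, 0, 0, 40, 0, 0, 0, 1, 0, 0, 35, 0, 0, 0, 1, 0, 0, 21, 0, 0, 0, 1, 0, 0, 0, 0, 0, 0, 0, 0, 0, 0, 0, 0, 0, 0, 0, 0, 0, 0, 0, 0, 0, 0, 0, 0, 0, 0, 0, 0, 0, 0, 0, 0, 0, 0, 0, 0, 0, 0, 0, 0, 0, 0, 0, 0, 0, 0, 0, 0, 0, 0, 0, 0, 0, 0, 0, 0, 0, 0, 0, 0, 0, 0]' 25;  python3 -c "
from h import *
go([.5535,-.296,.042],1.334-np.pi/2)"
```

```text
clock: 33.33
tcp_pos: [0.5536, -0.2967, 0.0423]
ee_rot: [0.786, 0.618, -0.0, -0.0]
contact_force: [-2.5, 0.8, 1.4]
finger_gap: 0.328
grasp_force: 25.0
tcp [ 0.5536 -0.2967  0.0423] yawY -0.2372 tz [-0.001  0.    -1.   ] j6 -0.292 gap 0.328
rotvec(tool) [-0.0006 -0.0001 -0.0004] shift after turn [ 0.0007 -0.0003  0.0003] shift before turn [ 0.0007 -0.0003  0.0003]
```

Scaled: -0.0501 m is -50.1, 0.0119 m is 11.9, 0.1667 rad is 3.334.

```bash
python3 drive.py '[0, 0, 0, -30, 0, 0, 0, 0, 0, 0, -50, 0, 0, 0, 0, 0, 0, -50, 0, 0, 3.334, 0, 0, 0, -10, 0, 0, 3.334, 0, 0, 0, 0, 0, 0, 3.334, 0, 0, 0, 0, 0, 0, 3.334, 0, 0, 0, 0, 0, 0, 3.334, 0, 0, 0, 0, 0, 0, 3.334, 0, 0, 0, 0, 0, 0, 3.334, 0, 0, 0, 0, 0, 0, 3.334, 0, 11.9, -50.1, 0, 0, 0, 0, 0, 11.9, -50.1, 0, 0, 0, 0, 0, 11.9, -50.1, 0, 0, 0, 0, 0, 11.9, -50.1, 0, 0, 0, 0, 0, 11.9, -50.1, 0, 0, 0, 0, 0, 11.9, -50.1, 0, 0, 0, 0, 0, 11.9, -50.1, 0, 0, 0, 0, 0, 0, 0, 0, 0, 0, 0, 0, 0, 0, 0, 0, 0, 0]'; python3 -c "
from h import *
go([.637,.054,.072],np.pi/2)
s=snap('wrist','w7'); np.savez('w7.npz',**{k:np.array(v) for k,v in s.items()})
"
```

```text
clock: 35.7
tcp_pos: [0.6368, 0.0537, 0.1821]
ee_rot: [1.0, 0.0, -0.0, 0.0]
contact_force: [0.1, 0.2, -2.4]
finger_gap: 0.331
grasp_force: 25.0
tcp [0.6368 0.0537 0.1821] yawY -1.5702 tz [-0.001 -0.    -1.   ] j6 1.618 gap 0.331
rotvec(tool) [0.0002 0.0006 0.0006] shift after turn [ 0.0002 -0.0003  0.1101] shift before turn [ 0.0002 -0.0003  0.1101]
```

View pics/w7.png

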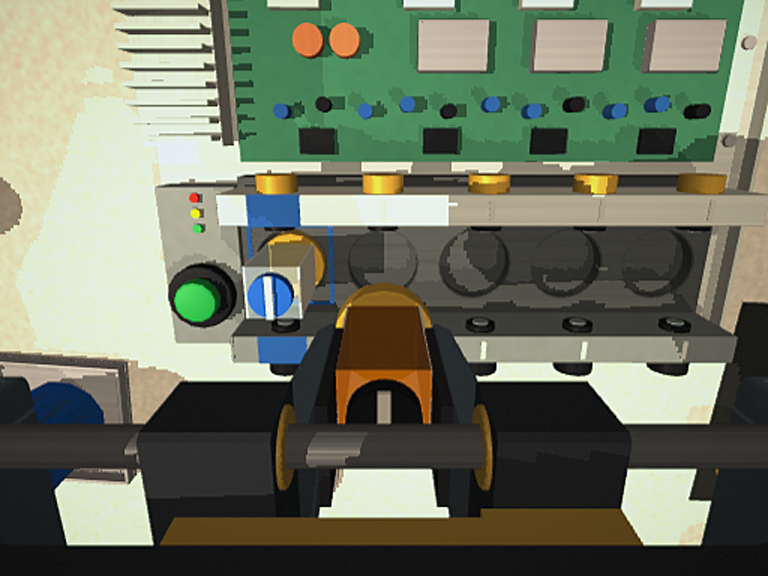

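The ref cell is seated and square, with its bar vertical at (270,295). The empty wells are at (383,262), (475,262), (566,262) and (657,262), and the key is at (197,300). I'll check the positions from this second viewpoint.

```bash
python3 - <<'E'
from h import *
d=np.load("w7.npz"); s={k:d[k] for k in d.files}; I=s["frame"]; hsv=cv2.cvtColor(I,cv2.COLOR_RGB2HSV)
P=cast(s,np.array([270,295])/1.5,.098)[0]; print(P); bar(s,P,9)
g=cv2.inRange(hsv,(45,150,90),(80,255,255)); p=(np.argwhere(g[180:220,110:155])[:,::-1]+[110,180]).astype(np.float32); c,r=cv2.minEnclosingCircle(p)
for z in (.03,.035,.04,.045,.05): print("key",z,cast(s,c,z)[0].round(4),"diam",(2*np.array(r)/s["fx"]*(.342-z)).round(4))
G=cv2.cvtColor(I,cv2.COLOR_RGB2GRAY).astype(float)
for (c0,c1,r0,r1) in ((318,332,228,238),(379,394,228,238),(444,458,228,238),(250,264,133,145),(320,333,133,145),(392,406,133,145),(465,480,133,145)):
    A=G[r0:r1,c0:c1].mean(0); pr=abs(A-np.median(A)); pr[pr<6]=0
    if pr.sum(): u=(pr*np.arange(c0,c1)).sum()/pr.sum(); print("tick",(c0,r0),cast(s,(u,(r0+r1)/2),.072)[0].round(4))
# inner edges: x- bar top starts (from deck going down in image), x+ bar top ends
e=[];f=[]
for u in range(320,470):
    a=np.diff(G[212:232,u]); k=a.argmax(); e.append((u,212+k+.5)); a=np.diff(G[140:158,u]); k=a.argmin(); f.append((u,140+k+.5))
for n,E_ in(("x-",e),("x+",f)):
    E_=np.array(E_); E_=E_[abs(E_[:,1]-np.median(E_[:,1]))<2.5]; W=cast(s,E_,.072); q=np.polyfit(W[:,1],W[:,0],1); print(n,len(E_),q,np.polyval(q,[0,.054]).round(4))
E
```

```text
[0.63874693 0.11528089 0.098     ]
94 [178.6 196.6] [0.6388 0.1164] 3.1213 LxW mm [14.9  4.4]
key 0.03 [0.6119 0.1841 0.03  ] diam 0.0265
key 0.035 [0.6136 0.1821 0.035 ] diam 0.0261
key 0.04 [0.6153 0.1801 0.04  ] diam 0.0256
key 0.045 [0.617  0.1781 0.045 ] diam 0.0252
key 0.05 [0.6187 0.1761 0.05  ] diam 0.0248
tick (318, 228) [ 0.5947 -0.0078  0.072 ]
tick (379, 228) [ 0.5947 -0.0699  0.072 ]
tick (444, 228) [ 0.5947 -0.129   0.072 ]
tick (320, 133) [ 0.6817 -0.0071  0.072 ]
tick (392, 133) [ 0.6817 -0.069   0.072 ]
tick (465, 133) [ 0.6817 -0.1308  0.072 ]
x- 140 [-0.00200928  0.60413292] [0.6041 0.604 ]
x+ 150 [0.00329553 0.67238625] [0.6724 0.6726]
```

Scaled: 0.0007 m is 0.7, -0.0005 m is -0.5.

```bash
python3 drive.py '[0, 0.7, -0.5, 40, 0, 0, 0, 0, 0, 0, 40, 0, 0, 0, 0, 0, 0, 27, 0, 0, 0, 0, 0, 0, 0, 0, 0, 0, 0, 0, 0, 3, 0, 0, 0, 0, 0, 0, 3, 0, 0, 0, 0, 0, 0, 2, 0, 0, 0, 0, 0, 0, 0, 0, 0, 0]'; python3 drive.py '[0, 0, 0, 3, 0, 0, 0, 0, 0, 0, 3, 0, 0, 0, 0, 0, 0, 0, 0, 0, 0]';python3 -c "
from h import *
go([.6375,.0542,.057],np.pi/2)"
```

```text
clock: 36.75
tcp_pos: [0.638, 0.0544, 0.0677]
ee_rot: [1.0, 0.0, 0.0, 0.0]
contact_force: [-0.1, 0.1, -2.2]
finger_gap: 0.326
grasp_force: 25.0
clock: 37.12
tcp_pos: [0.6376, 0.0544, 0.0611]
ee_rot: [1.0, 0.0, -0.0, 0.0]
contact_force: [-0.2, 0.0, -2.8]
finger_gap: 0.327
grasp_force: 25.0
tcp [0.6376 0.0544 0.0611] yawY -1.5707 tz [-0.001 -0.    -1.   ] j6 1.619 gap 0.327
rotvec(tool) [0.     0.0005 0.0001] shift after turn [-0.0001  0.0002  0.0041] shift before turn [-0.0001  0.0002  0.0041]
```

In the well. I'll lower it the last few millimetres, release, and go look at the mat.

Scaled: 0.002 m is 2, 0.001 m is 1.

```bash
python3 drive.py '[0, 0, 0, 2, 0, 0, 0, 0, 0, 0, 1, 0, 0, 0, 0, 0, 0, 0, 0, 0, 0]'; python3 drive.py '[0, 0, 0, 1, 0, 0, 0, 0, 0, 0, 0, 0, 0, 0]'; python3 drive.py '[0, 0, 0, 0.7, 0, 0, 0, 0, 0, 0, 0, 0, 0, 0]'
```

```text
clock: 37.5
tcp_pos: [0.6379, 0.0544, 0.0584]
ee_rot: [1.0, 0.0, -0.0, 0.0]
contact_force: [0.6, 0.8, -2.9]
finger_gap: 0.328
grasp_force: 25.0
clock: 37.75
tcp_pos: [0.6381, 0.0544, 0.0583]
ee_rot: [1.0, 0.0, 0.0, 0.0]
contact_force: [-4.2, 1.0, 10.2]
finger_gap: 0.328
grasp_force: 25.0
clock: 38.0
tcp_pos: [0.6382, 0.0545, 0.0583]
ee_rot: [1.0, 0.0, 0.0, -0.0]
contact_force: [-9.2, 0.6, 20.8]
finger_gap: 0.331
grasp_force: 25.0
```

```bash
python3 drive.py '[0.48, 0, 0, -0.7, 0, 0, 0, 0.48, 0, 0, 0, 0, 0, 0, 0.48, 0, 0, 0, 0, 0, 0, 0.48, 0, 0, -30, 0, 0, 0, 0.48, 0, 0, -50, 0, 0, 0, 0.48, 0, 0, -50, 0, 0, 0, 1, -9.7, 52, 0, 0, 0, 0, 1, -9.7, 52, 0, 0, 0, 0, 1, -9.7, 52, 0, 0, 0, 0, 1, -9.7, 52, 0, 0, 0, 0, 1, -9.7, 52, 0, 0, 0, 0, 1, -9.7, 52, 0, 0, 0, 0, 1, -9.7, 52, 0, 0, 0, 0, 1, -9.7, 52, 0, 0, 0, 0, 1, 0, 0, 0, 0, 0, -3.28, 1, 0, 0, 0, 0, 0, -3.28, 1, 0, 0, 0, 0, 0, -3.28, 1, 0, 0, 0, 0, 0, -3.28, 1, 0, 0, 0, 0, 0, 0, 1, 0, 0, 0, 0, 0, 0]'; python3 -c "
from h import *
go([.560,-.3615,.0425],.656+np.pi/2)
s=snap('wrist','w8');np.savez('w8.npz',**{k:np.array(v) for k,v in s.items()})
bar(s,[.560,-.3615,.082],13); print(); bar(s,[.4608,-.367,.082],13);  print(); bar(s,[.4602,-.2441,.082],13)"
```

```text
clock: 40.5
tcp_pos: [0.5602, -0.3616, 0.1873]
ee_rot: [0.947, 0.32, -0.0, -0.0]
contact_force: [-0.1, 0.2, 0.3]
finger_gap: 0.999
grasp_force: 0.0
tcp [ 0.5602 -0.3616  0.1873] yawY -0.9185 tz [-0.  0. -1.] j6 0.31 gap 0.999
rotvec(tool) [-0.0001  0.     -0.0037] shift after turn [-1.000e-04 -2.000e-04  1.448e-01] shift before turn [-1.000e-04 -2.000e-04  1.448e-01]
124 [254.  190.9] [ 0.5597 -0.3608] 0.6461 LxW mm [22.8  4.3]

97 [195.  272.4] [ 0.4615 -0.3652] 0.6112 LxW mm [21.1  4.6]

128 [ 80.1 201.4] [ 0.4588 -0.2443] 1.6503 LxW mm [21.5  4.9]
8 [ 73.5 210. ] [ 0.448  -0.2435] 1.478 LxW mm [8.9 1.1]
```

Scaled: 0.045 m is 45, 0.04 m is 40.

```bash
python3 drive.py '[1, 0.3, 0, 40, 0, 0, 0, 1, 0, 0, 45, 0, 0, 0, 1, 0, 0, 40, 0, 0, 0, 1, 0, 0, 20, 0, 0, 0, 1, 0, 0, 0, 0, 0, 0, 0, 0, 0, 0, 0, 0, 0, 0, 0, 0, 0, 0, 0, 0, 0, 0, 0, 0, 0, 0, 0, 0, 0, 0, 0, 0, 0, 0, 0, 0, 0, 0, 0, 0, 0, 0, 0, 0, 0, 0, 0, 0, 0, 0, 0, 0, 0, 0, 0, 0, 0, 0, 0, 0, 0, 0]' 25;  python3 -c "
from h import *
go([.5597,-.3608,.042],.65-np.pi/2)"
```

```text
clock: 42.18
tcp_pos: [0.5603, -0.3613, 0.0423]
ee_rot: [0.947, 0.322, -0.0, -0.0]
contact_force: [0.1, 0.2, 0.6]
finger_gap: 0.333
grasp_force: 25.0
tcp [ 0.5603 -0.3613  0.0423] yawY -0.9148 tz [-0.  0. -1.] j6 0.307 gap 0.333
rotvec(tool) [-0.0004  0.0001  0.006 ] shift after turn [-0.0002 -0.0008  0.0003] shift before turn [-0.0002 -0.0008  0.0003]
```

```bash
python3 drive.py '[0, 0, 0, -30, 0, 0, 0, 0, 0, 0, -50, 0, 0, 0, 0, 0, 0, -50, 0, 0, 3.28, 0, 0, 0, -10, 0, 0, 3.28, 0, 0, 0, 0, 0, 0, 3.28, 0, 0, 0, 0, 0, 0, 3.28, 0, 11.1, -50.5, 0, 0, 0, 0, 0, 11.1, -50.5, 0, 0, 0, 0, 0, 11.1, -50.5, 0, 0, 0, 0, 0, 11.1, -50.5, 0, 0, 0, 0, 0, 11.1, -50.5, 0, 0, 0, 0, 0, 11.1, -50.5, 0, 0, 0, 0, 0, 11.1, -50.5, 0, 0, 0, 0, 0, 0, 0, 40, 0, 0, 0, 0, 0, 0, 30, 0, 0, 0, 0, 0, 0, 0, 0, 0, 0, 0, 0, 0, 0, 0, 0, 0]'; python3 -c "
from h import *
go([.638,-.0075,.075],np.pi/2)
"
```

```text
clock: 44.3
tcp_pos: [0.6388, -0.0081, 0.1135]
ee_rot: [1.0, -0.0, 0.0, 0.0]
contact_force: [0.3, -0.0, -2.0]
finger_gap: 0.33
grasp_force: 25.0
tcp [ 0.6388 -0.0081  0.1135] yawY -1.571 tz [ 0.001 -0.    -1.   ] j6 1.522 gap 0.33
rotvec(tool) [ 0.0001 -0.0009 -0.0002] shift after turn [-0.0008 -0.0006  0.0385] shift before turn [-0.0008 -0.0006  0.0385]
```

Scaled: 0.02 m is 20, 0.018 m is 18.

```bash
python3 drive.py '[0, -0.5, -0.6, 20, 0, 0, 0, 0, 0, 0, 18, 0, 0, 0, 0, 0, 0, 0, 0, 0, 0, 0, 0, 0, 3, 0, 0, 0, 0, 0, 0, 3, 0, 0, 0, 0, 0, 0, 2, 0, 0, 0, 0, 0, 0, 0, 0, 0, 0]'; python3 drive.py '[0, 0, 0, 3, 0, 0, 0, 0, 0, 0, 3, 0, 0, 0, 0, 0, 0, 2, 0, 0, 0, 0, 0, 0, 0, 0, 0, 0]'; python3 drive.py '[0, 0, 0, 1, 0, 0, 0, 0, 0, 0, 0, 0, 0, 0]'; python3 drive.py '[0, 0, 0, 0.7, 0, 0, 0, 0, 0, 0, 0, 0, 0, 0]'; python3 -c "
from h import *
go([.638,-.0075,.058],np.pi/2)"
```

```text
clock: 45.18
tcp_pos: [0.6377, -0.0073, 0.0664]
ee_rot: [1.0, 0.0, 0.0, -0.0]
contact_force: [0.2, 0.5, -1.9]
finger_gap: 0.327
grasp_force: 25.0
clock: 45.68
tcp_pos: [0.6377, -0.0073, 0.0584]
ee_rot: [1.0, -0.0, -0.0, -0.0]
contact_force: [1.1, -0.4, -2.1]
finger_gap: 0.328
grasp_force: 25.0
clock: 45.92
tcp_pos: [0.6378, -0.0073, 0.0582]
ee_rot: [1.0, 0.0, -0.0, -0.0]
contact_force: [-5.1, -0.2, 12.5]
finger_gap: 0.331
grasp_force: 25.0
clock: 46.18
tcp_pos: [0.6379, -0.0073, 0.0582]
ee_rot: [1.0, 0.0, -0.0, -0.0]
contact_force: [-10.0, 1.7, 21.7]
finger_gap: 0.327
grasp_force: 25.0
tcp [ 0.6379 -0.0073  0.0582] yawY -1.5707 tz [-0.  0. -1.] j6 1.523 gap 0.327
rotvec(tool) [-0.      0.0001  0.0001] shift after turn [0.0001 0.0002 0.0002] shift before turn [0.0001 0.0002 0.0002]
```

Scaled: 0.0449 m is 44.9, -0.0221 m is -22.1, -0.155 rad is -3.1.

```bash
python3 drive.py '[0.48, 0, 0, -0.7, 0, 0, 0, 0.48, 0, 0, 0, 0, 0, 0, 0.48, 0, 0, 0, 0, 0, 0, 0.48, 0, 0, -30, 0, 0, 0, 0.48, 0, 0, -50, 0, 0, 0, 0.48, 0, 0, -50, 0, 0, 0, 1, -22.1, 44.9, 0, 0, 0, 0, 1, -22.1, 44.9, 0, 0, 0, 0, 1, -22.1, 44.9, 0, 0, 0, 0, 1, -22.1, 44.9, 0, 0, 0, 0, 1, -22.1, 44.9, 0, 0, 0, 0, 1, -22.1, 44.9, 0, 0, 0, 0, 1, -22.1, 44.9, 0, 0, 0, 0, 1, -22.1, 44.9, 0, 0, 0, 0, 1, 0, 0, 0, 0, 0, -3.1, 1, 0, 0, 0, 0, 0, -3.1, 1, 0, 0, 0, 0, 0, -3.1, 1, 0, 0, 0, 0, 0, -3.1, 1, 0, 0, 0, 0, 0, 0, 1, 0, 0, 0, 0, 0, 0]'; python3 -c "
from h import *
go([.461,-.366,.0425],.62+np.pi/2)
s=snap('wrist','w9');np.savez('w9.npz',**{k:np.array(v) for k,v in s.items()})
bar(s,[.461,-.366,.082],13); print(); bar(s,[.4602,-.2441,.082],13)"
```

```text
clock: 48.68
tcp_pos: [0.4609, -0.3665, 0.1874]
ee_rot: [0.953, 0.303, -0.0, -0.0]
contact_force: [-0.3, 0.4, 0.4]
finger_gap: 0.996
grasp_force: 0.0
tcp [ 0.4609 -0.3665  0.1874] yawY -0.9542 tz [-0.  0. -1.] j6 0.243 gap 0.996
rotvec(tool) [-0.0001  0.     -0.0034] shift after turn [ 0.0004 -0.0003  0.1449] shift before turn [ 0.0004 -0.0003  0.1449]
125 [255. 191.] [ 0.4608 -0.3664] 0.6151 LxW mm [23.   4.3]

138 [131.2 109.6] [ 0.4593 -0.2441] 1.66 LxW mm [19.7  4.5]
```

Scaled: 0.045 m is 45, 0.04 m is 40.

```bash
python3 drive.py '[1, 0, 0, 40, 0, 0, 0, 1, 0, 0, 45, 0, 0, 0, 1, 0, 0, 40, 0, 0, 0, 1, 0, 0, 20, 0, 0, 0, 1, 0, 0, 0, 0, 0, 0, 0, 0, 0, 0, 0, 0, 0, 0, 0, 0, 0, 0, 0, 0, 0, 0, 0, 0, 0, 0, 0, 0, 0, 0, 0, 0, 0, 0, 0, 0, 0, 0, 0, 0, 0, 0, 0, 0, 0, 0, 0, 0, 0, 0, 0, 0, 0, 0, 0, 0, 0, 0, 0, 0, 0, 0]' 25;  python3 -c "
from h import *
go([.4608,-.3664,.042],np.pi/2)"
```

```text
clock: 50.35
tcp_pos: [0.4608, -0.3665, 0.0424]
ee_rot: [0.952, 0.305, -0.0, -0.0]
contact_force: [0.2, 0.8, 0.5]
finger_gap: 0.327
grasp_force: 25.0
tcp [ 0.4608 -0.3665  0.0424] yawY -0.9509 tz [-0.  0. -1.] j6 0.239 gap 0.327
rotvec(tool) [-2.000e-04  1.000e-04  6.199e-01] shift after turn [-0.     -0.0001  0.0004] shift before turn [ 0.     -0.0001  0.0004]
```

Scaled: -0.0424 m is -42.4, 0.0253 m is 25.3, 0.155 rad is 3.1.

```bash
python3 drive.py '[0, 0, 0, -30, 0, 0, 0, 0, 0, 0, -50, 0, 0, 0, 0, 0, 0, -50, 0, 0, 3.1, 0, 0, 0, -10, 0, 0, 3.1, 0, 0, 0, 0, 0, 0, 3.1, 0, 0, 0, 0, 0, 0, 3.1, 0, 25.3, -42.4, 0, 0, 0, 0, 0, 25.3, -42.4, 0, 0, 0, 0, 0, 25.3, -42.4, 0, 0, 0, 0, 0, 25.3, -42.4, 0, 0, 0, 0, 0, 25.3, -42.4, 0, 0, 0, 0, 0, 25.3, -42.4, 0, 0, 0, 0, 0, 25.3, -42.4, 0, 0, 0, 0, 0, 0, 0, 40, 0, 0, 0, 0, 0, 0, 30, 0, 0, 0, 0, 0, 0, 0, 0, 0, 0, 0, 0, 0, 0, 0, 0, 0]'; python3 -c "
from h import *
go([.638,-.0695,.075],np.pi/2)
"
```

```text
clock: 52.48
tcp_pos: [0.6385, -0.0699, 0.1135]
ee_rot: [1.0, -0.0, 0.0, 0.0]
contact_force: [-0.2, -0.1, -1.9]
finger_gap: 0.328
grasp_force: 25.0
tcp [ 0.6385 -0.0699  0.1135] yawY -1.571 tz [ 0.001 -0.    -1.   ] j6 1.426 gap 0.328
rotvec(tool) [ 0.0002 -0.0009 -0.0002] shift after turn [-0.0005 -0.0004  0.0385] shift before turn [-0.0005 -0.0005  0.0385]
```

```bash
python3 drive.py '[0, -0.5, -0.3, 20, 0, 0, 0, 0, 0, 0, 18, 0, 0, 0, 0, 0, 0, 0, 0, 0, 0, 0, 0, 0, 3, 0, 0, 0, 0, 0, 0, 3, 0, 0, 0, 0, 0, 0, 2, 0, 0, 0, 0, 0, 0, 0, 0, 0, 0]'; python3 drive.py '[0, 0, 0, 3, 0, 0, 0, 0, 0, 0, 3, 0, 0, 0, 0, 0, 0, 2, 0, 0, 0, 0, 0, 0, 0, 0, 0, 0]'; python3 drive.py '[0, 0, 0, 1, 0, 0, 0, 0, 0, 0, 0, 0, 0, 0]'; python3 -c "
from h import *
go([.638,-.0695,.058],np.pi/2)"
```

```text
clock: 53.35
tcp_pos: [0.6375, -0.0694, 0.0664]
ee_rot: [1.0, 0.0, -0.0, 0.0]
contact_force: [0.2, 0.1, -2.6]
finger_gap: 0.331
grasp_force: 25.0
clock: 53.85
tcp_pos: [0.6375, -0.0694, 0.0584]
ee_rot: [1.0, 0.0, -0.0, 0.0]
contact_force: [0.0, 0.0, -2.8]
finger_gap: 0.334
grasp_force: 25.0
clock: 54.1
tcp_pos: [0.6376, -0.0695, 0.0583]
ee_rot: [1.0, -0.0, -0.0, -0.0]
contact_force: [-6.2, 1.9, 13.2]
finger_gap: 0.328
grasp_force: 25.0
tcp [ 0.6376 -0.0695  0.0583] yawY -1.5708 tz [-0.  0. -1.] j6 1.426 gap 0.328
rotvec(tool) [-0.      0.0002 -0.    ] shift after turn [0.0004 0.     0.0003] shift before turn [0.0004 0.     0.0003]
```

```bash
python3 drive.py '[0.48, 0, 0, -0.5, 0, 0, 0, 0.48, 0, 0, 0, 0, 0, 0, 0.48, 0, 0, 0, 0, 0, 0, 0.48, 0, 0, -30, 0, 0, 0, 0.48, 0, 0, -50, 0, 0, 0, 0.48, 0, 0, -50, 0, 0, 0, 1, -35.6, 34.9, 0, 0, 0, 0, 1, -35.6, 34.9, 0, 0, 0, 0, 1, -35.6, 34.9, 0, 0, 0, 0, 1, -35.6, 34.9, 0, 0, 0, 0, 1, -35.6, 34.9, 0, 0, 0, 0]'; python3 drive.py '[1, 0, 0, 0, 0, 0, -3.688, 1, 0, 0, 0, 0, 0, -3.688, 1, 0, 0, 0, 0, 0, -3.688, 1, 0, 0, 0, 0, 0, -3.688, 1, 0, 0, 0, 0, 0, -3.688, 1, 0, 0, 0, 0, 0, -3.688, 1, 0, 0, 0, 0, 0, -3.688, 1, 0, 0, 0, 0, 0, -3.688, 1, 0, 0, 0, 0, 0, -3.688, 1, 0, 0, 0, 0, 0, 0, 1, 0, 0, 0, 0, 0, 0]'; python3 -c "
from h import *
go([.4597,-.2441,.0425],1.66+np.pi/2)
s=snap('wrist','w10')
bar(s,[.4597,-.2441,.082],13)"
```

```text
clock: 55.48
tcp_pos: [0.4583, -0.2449, 0.188]
ee_rot: [1.0, 0.0, 0.0, 0.0]
contact_force: [0.0, -0.2, -0.4]
finger_gap: 0.986
grasp_force: 0.0
clock: 56.85
tcp_pos: [0.4595, -0.2439, 0.1879]
ee_rot: [0.677, 0.736, 0.0, 0.0]
contact_force: [-0.1, 0.2, 0.4]
finger_gap: 0.997
grasp_force: 0.0
tcp [ 0.4595 -0.2439  0.1879] yawY 0.0846 tz [ 0. -0. -1.] j6 -0.617 gap 0.997
rotvec(tool) [ 0.      0.     -0.0047] shift after turn [-0.0002  0.0002  0.1454] shift before turn [-0.0002  0.0002  0.1454]
129 [255.  190.6] [ 0.4599 -0.2445] 1.6573 LxW mm [23.8  4.3]
```

```bash
python3 drive.py '[1, -0.5, 0.3, 40, 0, 0, -0.04, 1, 0, 0, 45, 0, 0, 0, 1, 0, 0, 40, 0, 0, 0, 1, 0, 0, 20.5, 0, 0, 0, 1, 0, 0, 0, 0, 0, 0, 0, 0, 0, 0, 0, 0, 0, 0, 0, 0, 0, 0, 0, 0, 0, 0, 0, 0, 0, 0, 0, 0, 0, 0, 0, 0, 0, 0, 0, 0, 0, 0, 0, 0, 0, 0, 0, 0, 0, 0, 0, 0, 0, 0, 0, 0, 0, 0, 0, 0, 0, 0, 0, 0, 0, 0]' 25;  python3 -c "
from h import *
go([.46,-.2445,.042],np.pi/2)"
```

```text
clock: 58.52
tcp_pos: [0.4598, -0.2444, 0.0424]
ee_rot: [0.674, 0.738, -0.0, -0.0]
contact_force: [-1.3, -0.9, -0.3]
finger_gap: 0.333
grasp_force: 25.0
tcp [ 0.4598 -0.2444  0.0424] yawY 0.0909 tz [-0.  0. -1.] j6 -0.624 gap 0.333
rotvec(tool) [-1.0000e-04 -2.0000e-04 -1.4799e+00] shift after turn [-0.0002 -0.0001  0.0004] shift before turn [-0.0002  0.0002  0.0004]
```

Scaled: 0.0356 m is 35.6, -0.0226 m is -22.6, 0.18463 rad is 3.6926.

```bash
python3 drive.py '[0, 0, 0, -30, 0, 0, 0, 0, 0, 0, -50, 0, 0, 0, 0, 0, 0, -50, 0, 0, 3.6926, 0, 0, 0, -10, 0, 0, 3.6926, 0, 0, 0, 0, 0, 0, 3.6926, 0, 0, 0, 0, 0, 0, 3.6926, 0, 0, 0, 0, 0, 0, 3.6926, 0, 0, 0, 0, 0, 0, 3.6926, 0, 0, 0, 0, 0, 0, 3.6926, 0, 0, 0, 0, 0, 0, 3.6926, 0, 0, 0, 0, 0, 0, 3.6926, 0, 35.6, -22.6, 0, 0, 0, 0, 0, 35.6, -22.6, 0, 0, 0, 0, 0, 35.6, -22.6, 0, 0, 0, 0, 0, 35.6, -22.6, 0, 0, 0, 0, 0, 35.6, -22.6, 0, 0, 0, 0, 0, 0, 0, 40, 0, 0, 0, 0, 0, 0, 30, 0, 0, 0, 0, 0, 0, 0, 0, 0, 0, 0, 0, 0, 0, 0, 0, 0]'; python3 -c "
from h import *
go([.638,-.1314,.075],np.pi/2)
"
```

```text
clock: 61.02
tcp_pos: [0.6384, -0.1316, 0.1135]
ee_rot: [1.0, -0.0, 0.0, 0.0]
contact_force: [-0.0, -1.1, -1.7]
finger_gap: 0.327
grasp_force: 25.0
tcp [ 0.6384 -0.1316  0.1135] yawY -1.571 tz [ 0.001 -0.    -1.   ] j6 1.332 gap 0.327
rotvec(tool) [ 0.0002 -0.0009 -0.0002] shift after turn [-0.0004 -0.0002  0.0385] shift before turn [-0.0004 -0.0002  0.0385]
```

```bash
python3 drive.py '[0, -0.5, -0.2, 20, 0, 0, 0, 0, 0, 0, 18, 0, 0, 0, 0, 0, 0, 0, 0, 0, 0, 0, 0, 0, 3, 0, 0, 0, 0, 0, 0, 3, 0, 0, 0, 0, 0, 0, 2, 0, 0, 0, 0, 0, 0, 0, 0, 0, 0]'; python3 drive.py '[0, 0, 0, 3, 0, 0, 0, 0, 0, 0, 3, 0, 0, 0, 0, 0, 0, 2, 0, 0, 0, 0, 0, 0, 0, 0, 0, 0]'; python3 drive.py '[0, 0, 0, 1, 0, 0, 0, 0, 0, 0, 0, 0, 0, 0]'; python3 -c "
from h import *
go([.638,-.1314,.058],np.pi/2)"
```

```text
clock: 61.9
tcp_pos: [0.6373, -0.1312, 0.0665]
ee_rot: [1.0, -0.0, 0.0, 0.0]
contact_force: [0.4, 0.2, -2.4]
finger_gap: 0.328
grasp_force: 25.0
clock: 62.4
tcp_pos: [0.6374, -0.1312, 0.0584]
ee_rot: [1.0, -0.0, 0.0, 0.0]
contact_force: [0.4, -1.2, -2.2]
finger_gap: 0.328
grasp_force: 25.0
clock: 62.65
tcp_pos: [0.6375, -0.1312, 0.0583]
ee_rot: [1.0, -0.0, -0.0, -0.0]
contact_force: [-6.5, 2.0, 13.8]
finger_gap: 0.329
grasp_force: 25.0
tcp [ 0.6375 -0.1312  0.0583] yawY -1.5709 tz [-0.  0. -1.] j6 1.332 gap 0.329
rotvec(tool) [-0.0001  0.0001 -0.0001] shift after turn [0.0005 0.0002 0.0003] shift before turn [0.0005 0.0002 0.0003]
```

```bash
python3 drive.py '[0.48, 0, 0, -0.5, 0, 0, 0, 0.48, 0, 0, 0, 0, 0, 0, 0.48, 0, 0, 0, 0, 0, 0, 0.48, 0, 0, -30, 0, 0, 0, 0.48, 0, 0, -50, 0, 0, 0, 0.48, 0, 0, -50, 0, 0, 0, 0.48, 0, 0, -50, 0, 0, 0, 0.48, -14, -50, 0, 0, 0, 0, 0.48, -14, -50, 0, 0, 0, 0, 0.48, -14, -40, 0, 0, 0, 0, 0.48, 0, 0, 0, 0, 0, 0, 0.48, 0, 0, 0, 0, 0, 0]'; python3 -c "
from h import *
go([.618,.176,.1],np.pi/2)
s=snap('wrist','w11');np.savez('w11.npz',**{k:np.array(v) for k,v in s.items()})
for y in (.1165,.0545,-.0075,-.0695,-.1314): bar(s,[.638,y,.098],9); print()
hsv=cv2.cvtColor(s['frame'],cv2.COLOR_RGB2HSV)
g=cv2.inRange(hsv,(45,150,90),(80,255,255)); n,l,st,c=cv2.connectedComponentsWithStats(g)
for a,cc in zip(st[1:],c[1:]):
  if a[4]>80: print(a,cast(s,cc,.05)[0].round(4),cast(s,cc,.04)[0].round(4))
"
```

```text
clock: 64.15
tcp_pos: [0.5956, 0.0086, 0.238]
ee_rot: [1.0, 0.0, 0.0, 0.0]
contact_force: [0.4, 0.4, -0.5]
finger_gap: 0.477
grasp_force: 0.0
tcp [0.5956 0.0086 0.238 ] yawY -1.5705 tz [ 0. -0. -1.] j6 1.546 gap 0.477
rotvec(tool) [ 0.0001 -0.0002  0.0003] shift after turn [ 0.0224 -0.1674  0.138 ] shift before turn [ 0.0224 -0.1674  0.138 ]
89 [140.6 137.4] [0.6379 0.1166] 3.1226 LxW mm [16.8  4.7]

81 [206.2 137. ] [0.6383 0.055 ] 3.1386 LxW mm [16.8  4.2]

72 [272.5 137.5] [ 0.6377 -0.0072] 0.0153 LxW mm [16.9  3.7]

78 [339.1 137.6] [ 0.6376 -0.0698] 0.0013 LxW mm [16.4  4.1]

78 [405.3 137.3] [ 0.6379 -0.132 ] 0.0143 LxW mm [16.4  4.2]

[ 91 137  24  25 462] [0.6185 0.176  0.05  ] [0.6168 0.1807 0.04  ]
```

View pics/w11.png

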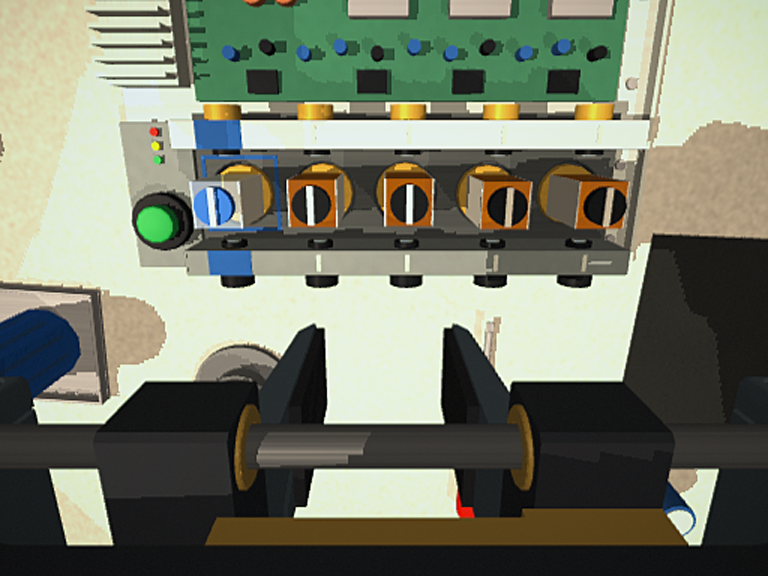

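All five cells are seated and square: bars at y≈207, x = 213, 311, 408, 507 and 604. The key is at (155,224). Next I'll press it.

Careful with the scale: shifts go in mm and turns go in units of 0.05 rad. That gives: 0.05 m is 50, 0.04 m is 40.

```bash
python3 drive.py '[0, 7.4, -55.8, 0, 0, 0, 0, 0, 7.5, -55.8, 0, 0, 0, 0, 0, 7.5, -55.8, 0, 0, 0, 0, 0, 0, 0, 40, 0, 0, 0, 0, 0, 0, 50, 0, 0, 0, 0, 0, 0, 50, 0, 0, 0, 0, 0, 0, 20, 0, 0, 0, 0, 0, 0, 0, 0, 0, 0, 0, 0, 0, 0, 0, 0, 0]'; python3 -c "
from h import *
go([.618,.176,.05],np.pi/2)"
```

```text
clock: 65.32
tcp_pos: [0.6191, 0.1762, 0.0798]
ee_rot: [1.0, -0.0, 0.001, -0.0]
contact_force: [0.6, 0.3, 0.2]
finger_gap: 0.009
grasp_force: 0.0
tcp [0.6191 0.1762 0.0798] yawY -1.5712 tz [ 0.002  0.001 -1.   ] j6 1.812 gap 0.009
rotvec(tool) [-0.0006 -0.0024 -0.0004] shift after turn [-0.0011  0.0002  0.0298] shift before turn [-0.0012  0.0002  0.0298]
```

Scaled: 0.01 m is 10, 0.004 m is 4.

```bash
python3 drive.py '[0, -0.8, 0, 10, 0, 0, 0, 0, 0, 0, 10, 0, 0, 0, 0, 0, 0, 4, 0, 0, 0, 0, 0, 0, 0, 0, 0, 0]'; for i in 1; do python3 drive.py '[0, 0, 0, 3, 0, 0, 0, 0, 0, 0, 0, 0, 0, 0]'; python3 drive.py '[0, 0, 0, 3, 0, 0, 0, 0, 0, 0, 0, 0, 0, 0]';  python3 drive.py '[0, 0, 0, 3, 0, 0, 0, 0, 0, 0, 0, 0, 0, 0]'; done
```

```text
clock: 65.82
tcp_pos: [0.6167, 0.1762, 0.0535]
ee_rot: [1.0, 0.0, -0.0, 0.0]
contact_force: [0.5, 0.1, 0.3]
finger_gap: 0.009
grasp_force: 0.0
clock: 66.08
tcp_pos: [0.6169, 0.1762, 0.0508]
ee_rot: [1.0, -0.0, -0.0, 0.0]
contact_force: [-0.4, -0.6, 0.3]
finger_gap: 0.003
grasp_force: 0.0
clock: 66.32
tcp_pos: [0.6172, 0.1762, 0.048]
ee_rot: [1.0, -0.0, 0.0, -0.0]
contact_force: [0.5, 0.7, 2.1]
finger_gap: 0.004
grasp_force: 1.3
clock: 66.58
tcp_pos: [0.6172, 0.1762, 0.045]
ee_rot: [1.0, -0.0, 0.0, -0.0]
contact_force: [-0.6, -0.0, 4.3]
finger_gap: 0.007
grasp_force: 2.2
```

Scaled: 0.0015 m is 1.5.

```bash
python3 drive.py '[0, 0, 0, 1.5, 0, 0, 0, 0, 0, 0, 0, 0, 0, 0]'; python3 drive.py '[0, 0, 0, 1, 0, 0, 0, 0, 0, 0, 0, 0, 0, 0]'
```

```text
clock: 66.82
tcp_pos: [0.6172, 0.1763, 0.0441]
ee_rot: [1.0, -0.0, 0.0, -0.0]
contact_force: [-3.3, -0.2, 13.8]
finger_gap: 0.004
grasp_force: 6.8
clock: 67.08
tcp_pos: [0.6173, 0.1763, 0.0439]
ee_rot: [1.0, -0.0, 0.0, -0.0]
contact_force: [-8.7, -2.5, 26.2]
finger_gap: 0.004
grasp_force: 13.1
```

The key is at its hard stop: it went from about 0.050 to 0.044 m and the force then rose sharply. I'll release, back off and take a last look.

Scaled: -0.05 m is -50, 0.05 m is 50.

```bash
python3 drive.py '[0, 0, 0, -5, 0, 0, 0, 0, 0, 0, -20, 0, 0, 0, 0, 0, 0, -50, 0, 0, 0, 0, 0, 0, -50, 0, 0, 0, 0, 0, 0, -50, 0, 0, 0, 0, -30, 50, 0, 0, 0, 0, 0, -30, 50, 0, 0, 0, 0, 0, -30, 50, 0, 0, 0, 0, 0, 0, 0, 0, 0, 0, 0, 0, 0, 0, 0, 0, 0, 0]'; python3 -c "
from h import *
snap('side','s12'); s=snap('wrist','w12')
for y in (.1165,.0545,-.0075,-.0695,-.1314): bar(s,[.638,y,.098],9)
a=cv2.imread('pics/s12.png'); b=cv2.imread('pics/w12.png')
cv2.imwrite('pics/m12.png',np.hstack([cv2.resize(a[150:500,300:700],(400,350)),cv2.resize(b,(400,350))]))"
```

```text
clock: 68.32
tcp_pos: [0.5273, 0.0263, 0.2182]
ee_rot: [1.0, -0.0, 0.0, -0.0]
contact_force: [0.0, 0.2, 0.1]
finger_gap: 0.007
grasp_force: 0.0
94 [146.   57.3] [0.638  0.1166] 0.0087 LxW mm [13.7  4.3]
87 [221.5  57.5] [0.6379 0.0547] 0.0609 LxW mm [14.  4.]
93 [297.2  57.1] [ 0.6381 -0.0074] 0.0117 LxW mm [13.9  4.3]
93 [373.4  57.4] [ 0.6379 -0.0699] 0.013 LxW mm [13.4  4.3]
100 [449.   57.4] [ 0.6379 -0.132 ] 0.0173 LxW mm [13.5  4.6]
```

View pics/m12.png

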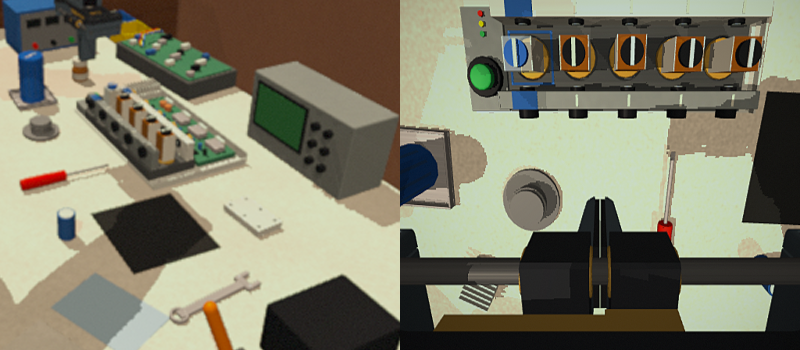

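All the cells are seated and square, the mat is empty, the cover stands in the tray, and the key is back up at (485,75).

```bash
python3 -c "
from workcell import manip
print(manip.hand_in())"
```

```text
the job is handed in; nothing more can be done
None
```

I handed the job in at about 68 s of the 208 s allowed: the cover stands mouth down in the tray, the reference cell and all four amber cells are seated and square in their wells, and the start key was pressed to its stop and released.

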